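# Gauge the packing gap on a tile trimming board

### The job

Load every test tile onto the trimming board, long sides pointing at the back fence, and push them into its corner as one closed row, each flush with the back fence and the row tight against the side fence. Then find the gap between the tile in the corner and the stop bar in front of it: working up from the thinnest, try the gauges one after the other in that gap, in front of the corner tile, until one will not go in. Leave the thickest gauge that goes fully in (flange down on tile and bar) standing in the gap and every other gauge in its own slot of the rack; leave the cup, dish and clay lump alone.

Things in the scene. Friction and masses are not known exactly. Their poses are not given: they have to be found in the camera images.
- board: Plywood tile trimming board, fixed, 205 x 155 mm. Origin: on the table below the inside corner of its two dark fences; x away from the robot, y left, z up (a little turned). Tile bed 10 mm above the table, x = -50..0, y = -190..0 mm. Back fence: inner face x = 0, along the whole bed. Side fence: inner face y = 0, x = -45..0 mm only. Fence tops 20 mm above the table
- gap_edge (a point): Middle of the top front edge of a tile lying flush in the corner: board x = -52, y = -17 mm, 18 mm above the table; axes as the board's. The gap runs along y from here to the stop bar on the -x side, whose top is level with the tiles. Its width differs from start to start: over 12.5 and under 19.5 mm. Under the gap a groove (x = -74..-50 mm) is open to the table
- pale_bar_screw (a point): Left-hand screw head on the pale wooden bar (180 x 8 mm, fixed). Of the two bars, of different width, one lies in front of the bed as the stop bar (board x below -20 mm), the other is parked behind the back fence (board x above 0) and plays no part. The bar's robot-side edge is 10 mm nearer the robot than this point; its width is not told
- dark_bar_screw (a point): The same screw head on the brown wooden bar, the other of the two
- rack: Fixed wooden gauge rack, 56 x 210 x 20 mm, origin at the centre of its underside on the table, its long side along its y. Four slots through it in a row 50 mm apart, from +y to -y for the gauges 8, 12, 16 and 20 mm; each slot is 6 mm wider (in x) than its gauge's blade and 40 mm long in y
- slot_8 (a point): Centre of the mouth of the 8 mm gauge's slot, on the rack's top, 20 mm above the table; axes as the rack's
- slot_12 (a point): Centre of the mouth of the 12 mm gauge's slot, on the rack's top, 20 mm above the table; axes as the rack's
- slot_16 (a point): Centre of the mouth of the 16 mm gauge's slot, on the rack's top, 20 mm above the table; axes as the rack's
- slot_20 (a point): Centre of the mouth of the 20 mm gauge's slot, on the rack's top, 20 mm above the table; axes as the rack's
- gauge_8 (a point): Centre of the white upright grip, 16 (x) x 28 (y) x 30 mm high, of the 8 mm gauge, 60 g. 15 mm below this point the flange, 36 x 34 x 5 mm; below that the blade, 8 mm thick (x) x 26 (y) x 16 deep, lower edges rounded 3 mm, its foot 36 mm below the point. Height over the table: 40 mm hanging in its slot, 38 seated in the gap; one that will not go in stays 11 to 16 mm higher. Axes as the rack's at the start
- gauge_12 (a point): The same point of the 12 mm gauge: yellow grip, blade 12 mm thick, all else as the 8 mm gauge
- gauge_16 (a point): The same point of the 16 mm gauge: blue grip, blade 16 mm thick, all else as the 8 mm gauge
- gauge_20 (a point): The same point of the 20 mm gauge: red grip, blade 20 mm thick, all else as the 8 mm gauge
- tile_1 (a point): Centre of a glazed terracotta test tile (blue-green glaze), 34 (its x) x 52 (its y) x 8 mm, 32 g, lying glaze up on the table, 4 mm below its top. On the board its long side must point at the back fence, either way round; any order in the row. May be absent (2 or 3 tiles are there)
- tile_2 (a point): Centre of a glazed terracotta test tile (orange-brown glaze), 34 (its x) x 52 (its y) x 8 mm, 32 g, lying glaze up on the table, 4 mm below its top. On the board its long side must point at the back fence, either way round; any order in the row. May be absent (2 or 3 tiles are there)
- tile_3 (a point): Centre of a glazed terracotta test tile (blue-green glaze), 34 (its x) x 52 (its y) x 8 mm, 32 g, lying glaze up on the table, 4 mm below its top. On the board its long side must point at the back fence, either way round; any order in the row. May be absent (2 or 3 tiles are there)
- bisque_cup: Terracotta cup, 64 x 67 x 69 mm, a bystander; origin at the centre of its underside
- salt_dish: White small dish, 67 x 70 x 27 mm, a bystander; origin at the centre of its underside
- clay_lump: Grey lump of clay, 57 x 59 x 45 mm, a bystander; origin at the centre of its underside
There are look-alikes about, which are no part of the job. Leave any green or orange look-alike of the part that bears gauge_20 alone.

How it is judged:
By the outcome, as a careful person would: the job done as asked, in the order asked, and still so for the second after the job is handed in, with the robot touching nothing.
Of tile_1_body, tile_2_body, tile_3_body only 2 to 3 are there at a start; the rules pass over those that are not, and their reading is None.
At some moment in a run one of tile_1_body, tile_2_body, tile_3_body may be knocked a few centimetres aside while the robot is not near it.
It also fails if it takes over 210 s, if anything falls off the work surface, if the arm or the gripper's body presses on something with over 40 N, if the wrist force passes 120 N, or if a joint passes its speed limit or range.

### The arm

A 7-joint arm with a two-finger parallel gripper is mounted at the origin on a cart in front of the work surface, level with it; the furniture and walls round the work are solid. World frame = base frame: x ahead of the robot, y to its left, z up, the work surface at z = 0. Lengths are in m, angles in rad, forces in N, time in s.
With the tool pointing down it reaches from about 0.4 to 0.85 m from the base axis. Payload 10.4 kg.
Tool frame: the origin (TCP) lies between the finger pads; the fingertips stand 11 mm ahead of it and the grasp point (between the pads) lies 8 mm behind it; x points along the fingers, y is the direction in which the jaws open and shut, and the axes are right-handed (so a half turn about x gives the same grasp; the last joint's range is limited). The gripper opens to 87 mm and grips with 3 to 60 N. Pads are 19 mm wide; open, the fingers measure 117 mm over their backs; the gripper's body (75 mm by 190 mm) begins 51 mm behind the grasp point.
Start: joints at [1.281, 0.332, -0.065, 1.46, 0.022, 1.35, -0.088], TCP at [0.165, -0.603, 0.234] pointing down, gripper open.
Joint ranges: [-2.6, 2.6], [-0.5, 2.12], [-1.47, 1.34], [0.16, 2.42], [-1.27, 4.41], [0.06, 2.06], [-2.6, 2.6]. Speed limits (rad/s): [2.22, 2.22, 2.79, 2.79, 3.14, 3.14, 3.14].

### API

Orientations are given as a unit quaternion [x, y, z, w].
In Python, from bench import r, cams, ticket gives the robot as it stands. The module is installed in compiled form; this text tells all that it offers.
- The arm moves only by the tool drive_tool, never from a script. Its argument "moves" is text: rows parted by semicolons, each of 5 numbers parted by spaces: the shift along the world's x, y, z in m, then the turn about the world's z in degrees, then the closure, from 0 (fully open) to 1 (shut). In form: x y z twist grip; .... A call has 1 to 20 rows; each row shifts and turns the commanded pose from where the row before left it; what a row does not reach is not made up. A row lasts 1/8 s, in which the tool goes at most 62.5 mm and 10.7 degrees, less where a joint would pass 70% of its speed; a pose out of reach is approached as far as the arm can. A call is refused whole if a number of a shift passes 0.0625 or a number of a turn 10.7, either way. A call with a gripper value outside its range is refused whole. The fingers move at their own pace and stop on an object; "newtons" is the grip in N (left out, the last holds). Time passes only in rows, so rows that do not move let the fingers close. It gives the time, the measured TCP pose, the force and the opening at its end, in the units of the state.
- r.read_state(): the state, without advancing time (a new reading comes with each control period).
- cams.camera(name): name is "side" or "top" or "wrist"; returns a dict with "color" (480x640x3 uint8, red, green, blue), "fx", "fy", "cx", "cy" (pixels), "extrinsics" (4x4, takes a point from camera to world coordinates). Camera axes: x right, y down, z forward; pixel columns grow to the right and rows downward; lengths in m; the calibration is good to about 2 mm. A picture is of the moment at which its call begins. There is no depth.
- ticket.close_job(): hands the job in, once; it reports no verdict.
The state is a dict: "time": time; "joint_positions": joint angles; "joint_vel": joint speeds; "joint_torque": joint torques, N m; "ee_pos": TCP position; "eef_rot": TCP orientation; "ft_force": force on the tool from outside, world axes, zero at the start; "torque": the same for the moment, N m; "width": finger opening in m.
Only numpy, scipy, OpenCV 4.12 (cv2) and the standard library are available. Lean on these libraries where they do the work, as an engineer would, in place of code of your own. Each camera call takes 0.05 s, during which the arm holds its last target.

## Working session

There is one attempt and no reset: what is moved stays moved. The work goes in short steps, Python scripts to look and compute and a tool call to move; the robot and the scene stay as the last step left them, time stands still between calls to the robot, and variables do not carry over. Pictures are saved under pics/ and viewed, and the job is handed in when it is done.

Besides the shell and the picture viewer there is one more tool, called after "Call:" by a JSON object that holds its "name" and its "arguments", one argument or row to a line. drive_tool: Moves the arm, as the interface text tells. Its arguments: {"type":"object","properties":{"moves":{"type":"string"},"newtons":{"type":"number"}},"required":["moves"]}

```bash
mkdir -p pics
cat > h.py <<'E'
import numpy as np, cv2
from bench import r,cams,ticket
def snap(n,tag):
    c=cams.camera(n); cv2.imwrite(f'pics/{tag}.png',c['color'][:,:,::-1]); 
    np.savez(f'pics/{tag}.npz',**{k:np.array(v) for k,v in c.items()}); return c
def load(tag): 
    d=np.load(f'pics/{tag}.npz'); return {k:d[k] for k in d}
def ray(c,u,v,z):
    E=c['extrinsics']; d=E[:3,:3]@np.array([(u-c['cx'])/c['fx'],(v-c['cy'])/c['fy'],1]); o=E[:3,3]
    return o+d*(z-o[2])/d[2]
def proj(c,p):
    E=c['extrinsics']; q=E[:3,:3].T@(np.array(p)-E[:3,3]); return np.array([c['fx']*q[0]/q[2]+c['cx'],c['fy']*q[1]/q[2]+c['cy']])
E
python3 - <<'E'
from h import *
s=r.read_state(); print(s)
for n in ['side','top','wrist']:
    c=snap(n,n+'0'); print(n,c['fx'],c['cx'],c['cy'],np.round(c['extrinsics'],3))
E
```

```text
{'time': 0.0, 'joint_positions': array([ 1.28141874,  0.33287823, -0.06471912,  1.46095067,  0.02161697,
        1.34992144, -0.08852061]), 'joint_vel': array([ 1.62146306e-03,  1.21497515e-03, -1.86794938e-03,  1.57937229e-03,
        1.60525447e-05, -4.74434647e-04, -1.07216248e-03]), 'joint_torque': array([ 3.32043392e-04, -6.23248529e+01,  2.48197897e-02, -3.89914048e+01,
       -6.13284507e-02,  3.95248644e-02,  1.58548964e-04]), 'ee_pos': array([ 0.1646635 , -0.60252026,  0.23274556]), 'eef_rot': array([-0.70072781, -0.09455607,  0.70092067, -0.0935409 ]), 'ft_force': array([-0.06286087,  0.29639498,  0.5583724 ]), 'torque': array([-0.07341333, -0.04575694, -0.05112831]), 'width': 0.08722731620881928}
side 593.2081580351742 327.750979232083 236.08856829227136 [[ 0.97  -0.146  0.194  0.371]
 [-0.242 -0.579  0.778 -0.919]
 [-0.001 -0.802 -0.597  0.769]
 [ 0.     0.     0.     1.   ]]
top 445.61750041946283 315.0946768228829 235.68505205185753 [[-0.025 -0.986  0.167  0.443]
 [-1.     0.027  0.012  0.007]
 [-0.017 -0.167 -0.986  1.09 ]
 [ 0.     0.     0.     1.   ]]
wrist 397.69188199070936 323.5451842798298 246.7249608031208 [[ 0.264 -0.932 -0.248  0.232]
 [-0.965 -0.255 -0.067 -0.583]
 [-0.001  0.257 -0.966  0.384]
 [ 0.     0.     0.     1.   ]]
```

View pics/top0.png

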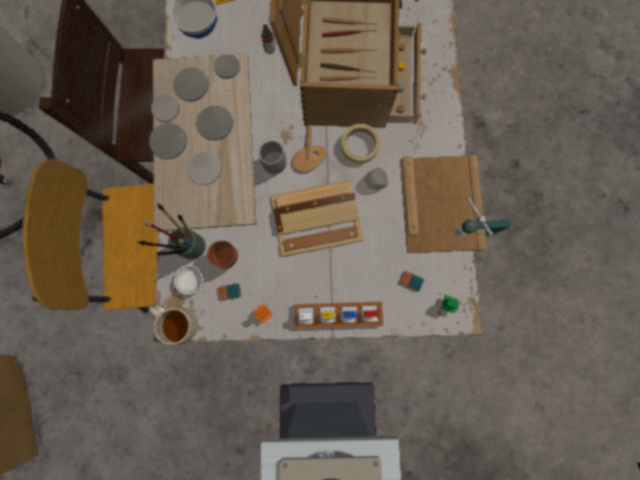

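View pics/side0.png

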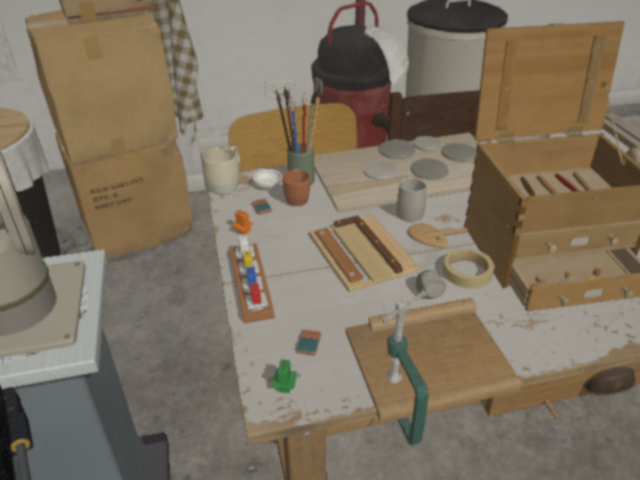

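Run:
```python
from h import *
c=load('top0')['color'][:,:,::-1]
a=c[170:345,150:350]; b=c[170:345,290:490]
cv2.imwrite('pics/z1.png',cv2.resize(a,None,fx=4,fy=3.4*4/4,interpolation=cv2.INTER_CUBIC))
cv2.imwrite('pics/z2.png',cv2.resize(c[170:345,260:460],None,fx=4,fy=3.4,interpolation=cv2.INTER_CUBIC))
s=load('side0')['color'][:,:,::-1]
cv2.imwrite('pics/z3.png',cv2.resize(s[180:405,210:420],None,fx=3.5,fy=2.66,interpolation=cv2.INTER_CUBIC))
```

```text
(no output)
```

View pics/z1.png

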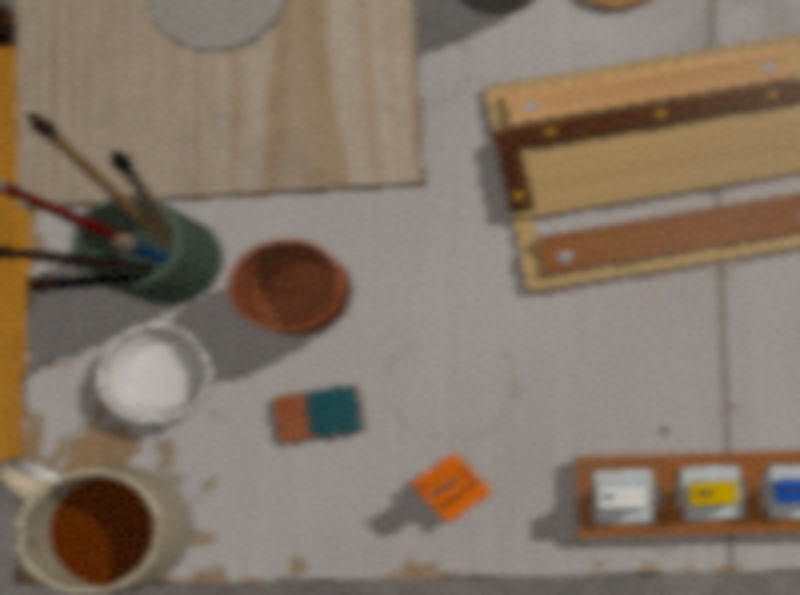

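View pics/z2.png

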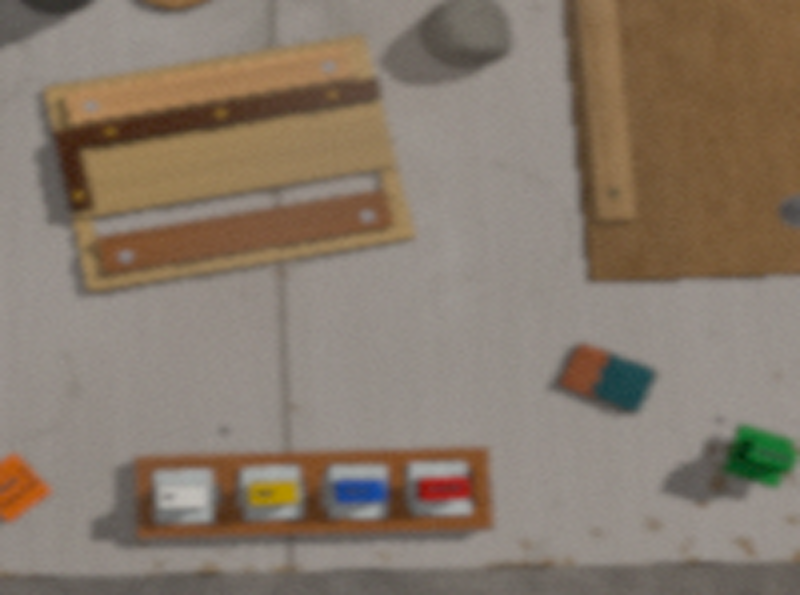

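View pics/z3.png

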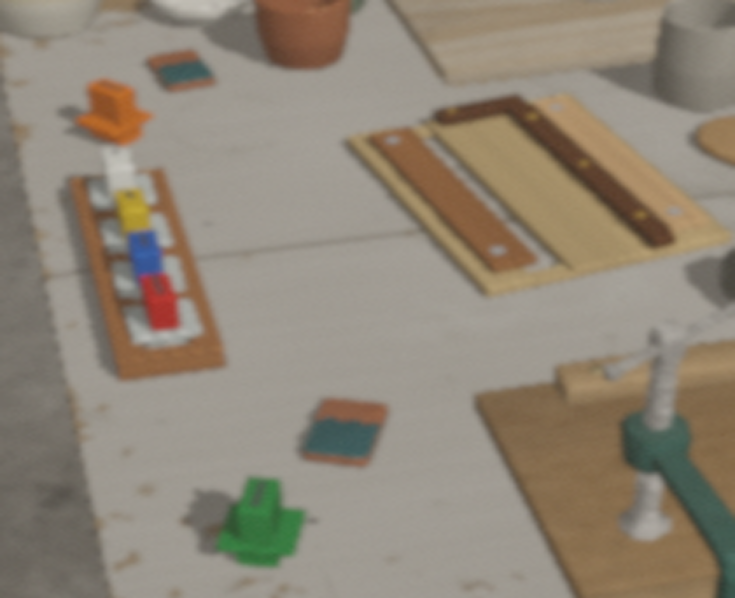

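View pics/wrist0.png

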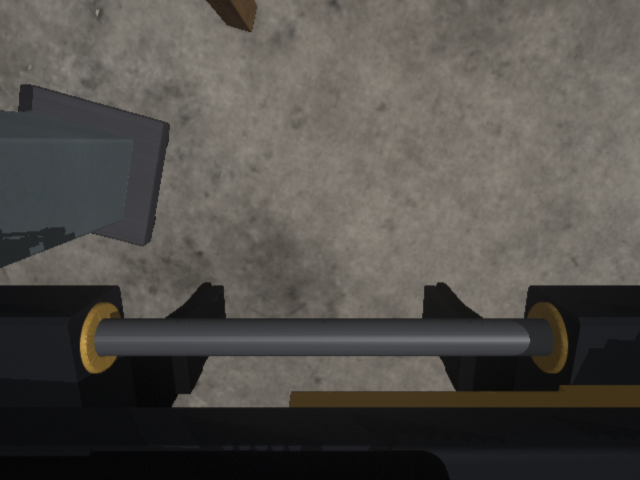

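Run:
```python
from h import *
c=load('top0')
def z2(u,v,z): return np.round(ray(c,260+u/4,170+v/3.4,z)*1000,1)
def z1(u,v,z): return np.round(ray(c,150+u/4,170+v/3.4,z)*1000,1)
print('inner corner',z2(81,149,.02),'fence end bottom right',z2(378,100,.02),'fence front left end',z2(90,208,.02))
print('bar screws brown',z2(125,256,.018),z2(367,215,.018),'pale',z2(92,105,.018),z2(328,67,.018))
for n,u,v in [('8',183,497),('12',270,492),('16',358,490),('20',442,488)]: print(n,z2(u,v,.055))
print('rack corners',z2(137,458,.02),z2(490,450,.02),z2(493,528,.02),z2(139,538,.02))
print('tileR corners',[z2(*p,.008) for p in [(582,345),(655,372),(636,411),(560,388)]])
print('tileL corners',[z1(*p,.008) for p in [(272,397),(358,387),(362,432),(280,443)]])
print('cup',z1(290,285,.069),'dish',z1(153,378,.027),'orange',z1(450,487,.05))
```

```text
inner corner [681.4 104.4  20. ] fence end bottom right [712.5 -79.3  20. ] fence front left end [637.9  99.5  20. ]
bar screws brown [602.8  78.8  18. ] [628.4 -69.4  18. ] pale [714.4  97.4  18. ] [738.6 -49.4  18. ]
8 [432.6  45.7  55. ]
12 [434.6  -4.1  55. ]
16 [434.7 -54.3  55. ]
20 [ 434.8 -102.3   55. ]
rack corners [459.7  73.8  20. ] [ 459.9 -135.5   20. ] [ 406.6 -134.6   20. ] [404.9  73.5  20. ]
tileR corners [array([ 532.6, -196.4,    8. ]), array([ 512.3, -239.1,    8. ]), array([ 485.1, -225.9,    8. ]), array([ 502.5, -181.4,    8. ])]
tileL corners [array([507.5, 258.8,   8. ]), array([513.3, 206.5,   8. ]), array([481.4, 204. ,   8. ]), array([474.9, 253.6,   8. ])]
cup [579.6 235.   69. ] dish [521.5 325.8  27. ] orange [441.7 145.4  50. ]
```

```bash
cat >> h.py <<'E'
from scipy.spatial.transform import Rotation as R
def jaw():
    s=r.read_state(); M=R.from_quat(s['eef_rot']).as_matrix()
    return s['ee_pos'],np.degrees(np.arctan2(M[1,1],M[0,1])),M
E
python3 - <<'E'
from h import *
p,a,M=jaw();print(p,a,M.round(3))
E
```

```text
[ 0.16470942 -0.6026204   0.23294712] -74.71305134990077 [[-0.     0.264 -0.965]
 [ 0.001 -0.965 -0.264]
 [-1.    -0.001  0.   ]]
```

Call:
{"name": "drive_tool", "arguments": {
  "moves": "0.04 0.06 0.02 2 0;0.04 0.06 0.02 2 0;0.04 0.06 0.02 2 0;0.04 0.06 0.02 2 0;0.04 0.06 0 2 0;0.04 0.06 0 2 0;0.04 0.06 0 2 0;0.04 0.06 0 2 0;0.04 0.06 0 0 0;0.02 0.04 0 0 0;0 0 0 0 0"
}}

```text
time: 1.52
ee_pos: [0.4927, -0.0985, 0.3003]
eef_rot: [0.68, 0.193, -0.68, 0.193]
ft_force: [0.1, -0.4, -0.1]
width: 0.0869
```

Run:
```python
from h import *
p,a,M=jaw();print(p,a,r.read_state()['joint_positions'].round(2))
c=snap('wrist','w1');print(c['extrinsics'].round(3))
```

```text
[ 0.4927446  -0.09853474  0.30025703] -58.33456898724504 [ 0.69  0.07 -0.61  1.64  0.04  1.44 -0.94]
[[ 0.525 -0.823 -0.218  0.552]
 [-0.851 -0.508 -0.134 -0.061]
 [-0.     0.256 -0.967  0.452]
 [ 0.     0.     0.     1.   ]]
```

View pics/w1.png

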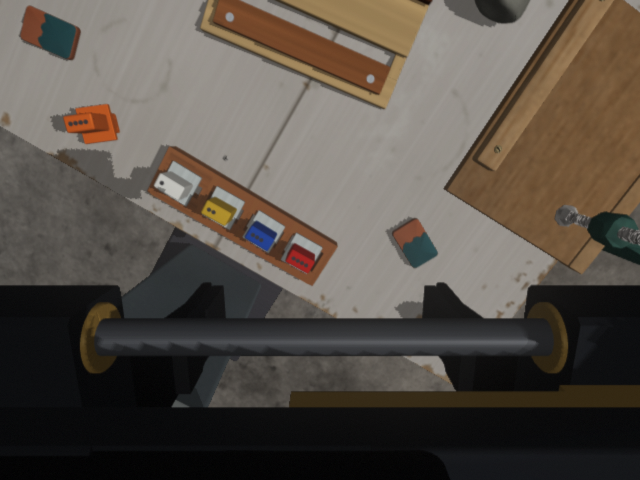

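```bash
cat >> h.py <<'E'
def tile(c,x,y,z=.008,rad=.05,smin=75):
    img=c['color'].astype(np.uint8); hsv=cv2.cvtColor(img,cv2.COLOR_RGB2HSV)
    m=(hsv[:,:,1]>smin).astype(np.uint8)
    M=np.zeros_like(m); q=proj(c,[x,y,z]); q2=proj(c,[x+rad,y,z]); cv2.circle(M,tuple(int(v) for v in q),int(np.hypot(*(q-q2))),1,-1)
    m=cv2.morphologyEx(m*M,cv2.MORPH_OPEN,np.ones((3,3)))
    cs,_=cv2.findContours(m,cv2.RETR_EXTERNAL,cv2.CHAIN_APPROX_NONE); k=max(cs,key=cv2.contourArea)
    P=np.array([ray(c,u,v,z)[:2] for u,v in k[:,0]])*1000
    (cx,cy),(w,h),a=cv2.minAreaRect(P.astype(np.float32))
    if w>h: w,h=h,w; a+=90   # a: direction of short side from +x
    a=(a+90)%180-90
    return round(cx,1),round(cy,1),round(w,1),round(h,1),'short axis deg',round(a,1)
E
python3 - <<'E'
from h import *
c=load('w1')
for x,y in [(.508,-.21),(.494,.231)]:
  print(tile(c,x,y),tile(load('top0'),x,y,rad=.04,smin=60))
E
```

```text
(511.1, -209.2, 33.6, 51.5, 'short axis deg', -26.1) (510.1, -208.1, 36.0, 49.9, 'short axis deg', -28.4)
(497.2, 230.4, 34.0, 55.2, 'short axis deg', 8.2) (494.2, 234.2, 32.8, 49.0, 'short axis deg', 3.3)
```

Call:
{"name": "drive_tool", "arguments": {
  "moves": "0.006 -0.037 -0.04 8 0.3;0.006 -0.037 -0.04 8 0.3;0.006 -0.037 -0.04 8 0.3;0 0 -0.04 8 0.3;0 0 -0.03 0 0.3;0 0 0 0 0.3",
  "newtons": 15
}}

```text
time: 2.33
ee_pos: [0.5074, -0.2144, 0.1083]
eef_rot: [-0.601, -0.372, 0.603, -0.369]
ft_force: [-0.1, -0.8, 0.7]
width: 0.0608
```

Run:
```python
from h import *
p,a,M=jaw();print(p,a)
c=snap('wrist','w2');print(tile(c,.511,-.209,rad=.04))
```

```text
[ 0.50744392 -0.21442893  0.10827306] -26.836631828644297
(511.2, -209.2, 33.7, 51.3, 'short axis deg', -26.8)
```

View pics/w2.png

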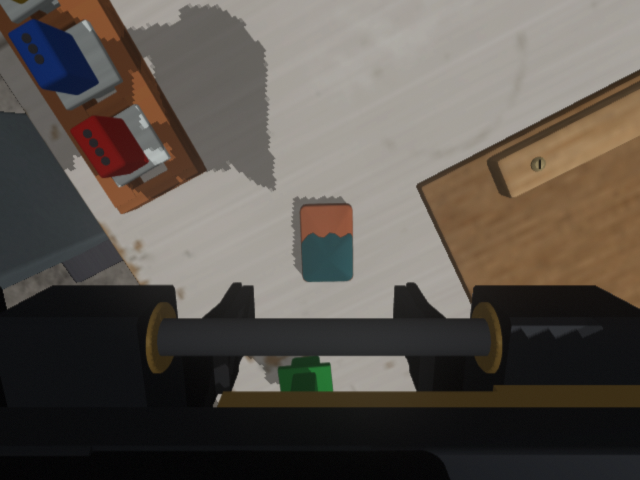

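Call:
{"name": "drive_tool", "arguments": {
  "moves": "0.004 0.005 -0.03 0 0.3;0 0 -0.04 0 0.3;0 0 -0.018 0 0.3;0 0 -0.006 0 0.3;0 0 0 0 0.3;0 0 0 0 0.9;0 0 0 0 0.9;0 0 0 0 0.9;0 0 0 0 0.9",
  "newtons": 15
}}

```text
time: 3.5
ee_pos: [0.5139, -0.2085, 0.0166]
eef_rot: [0.602, 0.371, -0.602, 0.371]
ft_force: [-0.7, -0.3, 2.6]
width: 0.0333
```

Call:
{"name": "drive_tool", "arguments": {
  "moves": "0 0 0 0 0.5;0 0 -0.003 0 0.5;0 0 0 0 0.5;0 0 0 0 0.9;0 0 0 0 0.9;0 0 0 0 0.9"
}}

```text
time: 4.25
ee_pos: [0.5138, -0.2084, 0.0134]
eef_rot: [0.602, 0.371, -0.602, 0.371]
ft_force: [0.2, -0.3, -0.9]
width: 0.0336
```

Call:
{"name": "drive_tool", "arguments": {
  "moves": "0 0 0.03 0 0.9;0 0 0.05 0 0.9;0.01 0.045 0.05 -9 0.9;0.01 0.045 0.02 -9 0.9;0.01 0.045 0 -9 0.9;0.01 0.045 0 -9 0.9;0.01 0.045 0 -9 0.9;0.01 0.045 0 -9 0.9;0 0 0 0 0.9"
}}

```text
time: 5.38
ee_pos: [0.5728, 0.0628, 0.1595]
eef_rot: [0.705, 0.059, -0.705, 0.058]
ft_force: [-0.2, -0.2, 0.5]
width: 0.0336
```

Run:
```python
from h import *
p,a,M=jaw();print(p,a,r.read_state()['joint_positions'].round(2))
c=snap('wrist','w3')
```

```text
[0.57281808 0.06279702 0.1594612 ] -80.46462711977358 [ 0.29  0.33 -0.58  1.66  0.19  1.2  -1.73]
```

View pics/w3.png

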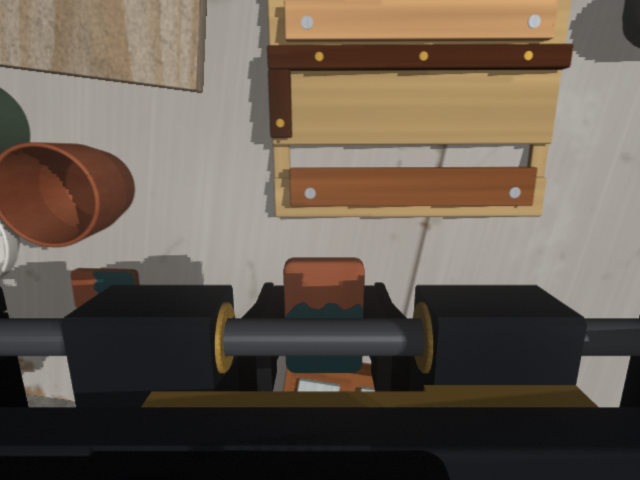

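Run:
```python
from h import *
c=load('w3'); img=cv2.GaussianBlur(c['color'],(3,3),0).astype(int)
for u in (340,500):
  for v in list(range(38,50))+list(range(64,76))+list(range(138,175))+list(range(202,220)): print(u,v,img[v,u],end=' | ')
  print()
print([ (u,img[100,u].tolist()) for u in range(262,300,2)])
print([ (u,img[57,u].tolist()) for u in list(range(262,272,2))+list(range(564,576,2))])
```

```text
340 38 [151 115  79] | 340 39 [106  80  55] | 340 40 [81 62 42] | 340 41 [85 67 46] | 340 42 [100  81  55] | 340 43 [111  90  61] | 340 44 [107  84  56] | 340 45 [91 64 42] | 340 46 [78 48 31] | 340 47 [74 43 27] | 340 48 [72 42 27] | 340 49 [71 41 26] | 340 64 [76 44 28] | 340 65 [76 45 28] | 340 66 [71 42 26] | 340 67 [61 36 23] | 340 68 [47 29 18] | 340 69 [43 29 19] | 340 70 [60 46 31] | 340 71 [86 70 47] | 340 72 [100  82  55] | 340 73 [103  85  57] | 340 74 [117  97  66] | 340 75 [145 121  82] | 340 138 [169 142  98] | 340 139 [170 142  98] | 340 140 [170 143  99] | 340 141 [170 143  98] | 340 142 [164 138  94] | 340 143 [144 121  84] | 340 144 [118 102  78] | 340 145 [107  98  86] | 340 146 [120 114 106] | 340 147 [146 140 133] | 340 148 [163 157 149] | 340 149 [166 161 153] | 340 150 [167 162 154] | 340 151 [167 162 154] | 340 152 [167 162 154] | 340 153 [167 162 154] | 340 154 [167 162 154] | 340 155 [167 162 154] | 340 156 [167 162 154] | 340 157 [168 162 154] | 340 158 [168 162 154] | 340 159 [168 162 154] | 340 160 [168 162 154] | 340 161 [168 162 154] | 340 162 [168 162 
[... 2504 characters left out ...]
 218 [163 158 151] | 500 219 [168 163 155] | 
[(262, [103, 100, 95]), (264, [103, 99, 94]), (266, [102, 98, 93]), (268, [86, 79, 73]), (270, [65, 47, 37]), (272, [66, 43, 32]), (274, [67, 44, 32]), (276, [66, 44, 31]), (278, [68, 43, 31]), (280, [69, 44, 31]), (282, [71, 45, 31]), (284, [72, 45, 33]), (286, [74, 46, 32]), (288, [75, 47, 32]), (290, [87, 63, 43]), (292, [157, 130, 89]), (294, [173, 145, 100]), (296, [173, 145, 100]), (298, [173, 146, 100])]
[(262, [102, 98, 93]), (264, [101, 97, 93]), (266, [90, 84, 80]), (268, [65, 47, 39]), (270, [68, 43, 30]), (564, [76, 42, 27]), (566, [76, 43, 28]), (568, [76, 43, 27]), (570, [88, 60, 47]), (572, [146, 136, 128]), (574, [168, 163, 157])]
```

Run:
```python
from h import *
c=load('w3'); print(c['extrinsics'][:3,3])
def w(u,v,z): return ray(c,u,v,z)[:2]*1000
a=w(340,67.2,.02);b=w(500,66.3,.02); print('fence line',a,b,np.degrees(np.arctan2(-(b-a)[0],-(b-a)[1]))*-1)
a2=w(340,143.5,.01);b2=w(500,142.6,.01); print('bed front',a2,b2)
th=-np.arctan2((a-b)[0],(a-b)[1]); print(np.degrees(th))
for n,p,q in [('bar rear z18',(340,167),(500,166.5)),('bar front z18',(340,205),(500,204.8))]:
    print(n,w(*p,.018),w(*q,.018))
print('screws',w(310,193,.018),w(515,192,.018), w(307,22,.018),w(534.5,21,.018))
th=np.radians(9.7) if 0 else th
ex=np.array([np.cos(th),np.sin(th)]);ey=np.array([-ex[1],ex[0]])
s=w(290.5,100,.02) # side fence inner
yl=s@ey; xb=a@ex; O=ex*xb+ey*yl; print('O',O,'deg',np.degrees(th))
f=lambda p:(np.array([(p-O)@ex,(p-O)@ey])).round(1)
for n,p,z in [('bedfront',(340,143.5),.01),('barrear18',(340,167),.018),('barrear10',(340,167),.01),('barrear0',(340,167),.0),('barfront',(340,205),.018),('fenceend',(571,57),.02),('bedright',(553,110),.01),('boardfront',(340,215.5),.01),('boardfront',(340,216),.005),('screw',(310,193),.018)]: print(n,f(w(*p,z)))
```

```text
[0.64194692 0.07510875 0.31117352]
fence line [691.58123917  72.55174537] [710.0334438  -33.97933714] 9.82668039634391
bed front [642.41459047  63.3581637 ] [662.46137436 -52.05465503]
9.82668039634391
bar rear z18 [626.18778108  60.76797832] [645.73450451 -53.32253246]
bar front z18 [598.92406516  55.88787734] [618.75843022 -61.06711447]
screws [604.01273587  79.23620531] [629.75056165 -69.30713139] [715.57215127  99.00405758] [741.09584006 -49.56086808]
O [685.77200789 106.09048551] deg 9.82668039634391
bedfront [-50.  -34.7]
barrear18 [-66.4 -34.5]
barrear10 [-66.9 -34.8]
barrear0 [-67.5 -35.2]
barfront [-94.1 -34.6]
fenceend [   5.5 -189.2]
bedright [ -27.5 -187.4]
boardfront [-103.5  -35. ]
boardfront [-104.8  -35.2]
screw [-85.1 -12.5]
```

Call:
{"name": "drive_tool", "arguments": {
  "moves": "0.03 0 -0.02 0 0.9;0.03 -0.001 -0.04 0 0.9;0.026 -0.001 -0.03 0 0.9;0 0 -0.02 0 0.9;0 0 0 0 0.9;0 0 0 0 0.9"
}}

```text
time: 6.18
ee_pos: [0.6591, 0.0556, 0.0508]
eef_rot: [0.705, 0.057, -0.704, 0.057]
ft_force: [0.7, -0.3, 0.2]
width: 0.0334
```

```bash
cat >> h.py <<'E'
th=np.radians(9.83); O=np.array([.6858,.1061]); ex=np.array([np.cos(th),np.sin(th)]);ey=np.array([-ex[1],ex[0]])
def b2w(x,y): return O+ex*x/1000+ey*y/1000
def w2b(p): p=np.array(p)[:2]; return np.array([(p-O)@ex,(p-O)@ey])*1000
def st(tag=None):
    p,a,M=jaw(); s=r.read_state(); print('pos',p.round(4),'board',w2b(p).round(1),'jaw',round(a,2),'F',s['ft_force'].round(1),'w',round(s['width']*1000,1),'t',round(s['time'],1))
    if tag: snap('wrist',tag)
E
python3 -c "
from h import *
st('w4')"
```

```text
pos [0.6591 0.0556 0.0508] board [-34.9 -45.2] jaw -80.71 F [ 0.7 -0.3  0.2] w 33.4 t 6.2
```

View pics/w4.png

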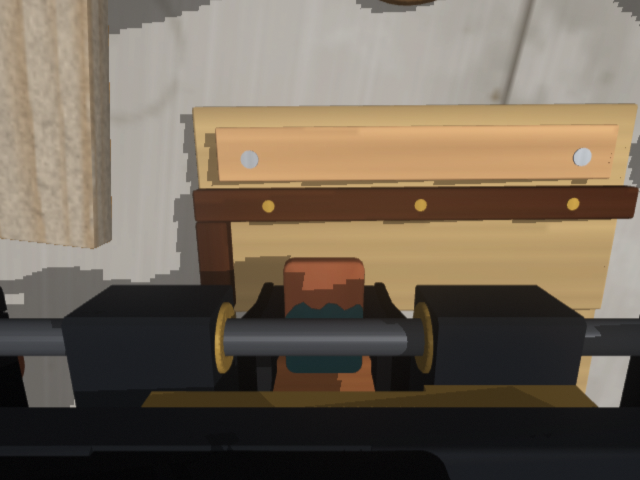

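Call:
{"name": "drive_tool", "arguments": {
  "moves": "0 0 -0.015 0.5 0.9;0 0 -0.011 0 0.9;0 0 0 0 0.9"
}}

```text
time: 6.6
ee_pos: [0.6585, 0.0558, 0.0223]
eef_rot: [-0.704, -0.06, 0.705, -0.06]
ft_force: [-0.4, -0.7, -0.9]
width: 0.0336
```

```bash
python3 -c "
from h import *
st()"
```

```text
pos [0.6585 0.0558 0.0223] board [-35.5 -44.9] jaw -80.21 F [-0.4 -0.7 -0.9] w 33.6 t 6.6
```

Call:
{"name": "drive_tool", "arguments": {
  "moves": "0.004 0.001 0.001 0 0.9;0.004 0.001 0 0 0.9;0.001 0 0 0 0.9;0 0 0 0 0.9"
}}

```text
time: 7.1
ee_pos: [0.668, 0.0579, 0.0243]
eef_rot: [-0.705, -0.06, 0.705, -0.06]
ft_force: [-1.5, -0.1, -0.9]
width: 0.0338
```

Call:
{"name": "drive_tool", "arguments": {
  "moves": "0.001 0 0 0 0.9;0.001 0 0 0 0.9;0.001 0 0 0 0.9;0 0 0 0 0.9"
}}

```text
time: 7.6
ee_pos: [0.6708, 0.0579, 0.0242]
eef_rot: [-0.704, -0.06, 0.705, -0.06]
ft_force: [-1.1, 0.6, -0.0]
width: 0.0338
```

```bash
python3 -c "
from h import *
st('w5')"
```

```text
pos [0.6708 0.0579 0.0242] board [-23.  -44.9] jaw -80.21 F [-1.1  0.6 -0. ] w 33.8 t 7.6
```

View pics/w5.png

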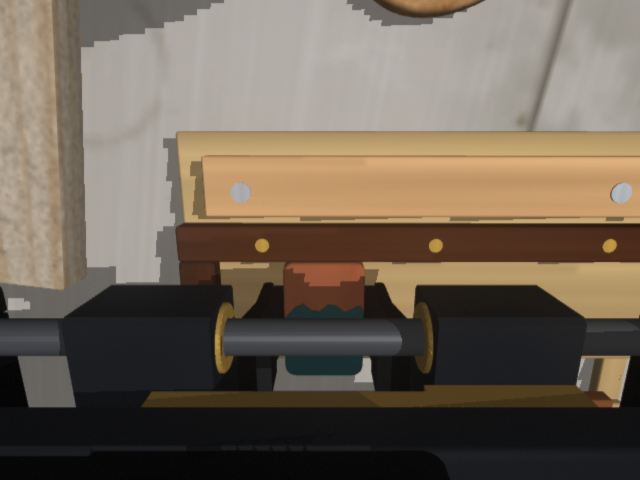

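Call:
{"name": "drive_tool", "arguments": {
  "moves": "0.001 0 0 0 0.9;0.001 0 0 0 0.9;0.001 0 0 0 0.9;0 0 0 0 0.9"
}}

```text
time: 8.15
ee_pos: [0.6714, 0.0579, 0.0235]
eef_rot: [-0.702, -0.06, 0.707, -0.061]
ft_force: [-12.3, 0.5, 5.2]
width: 0.0339
```

```bash
python3 -c "
from h import *
st('w6')"
```

```text
pos [0.6714 0.0579 0.0235] board [-22.5 -45. ] jaw -80.19 F [-12.3   0.5   5.2] w 33.9 t 8.2
```

View pics/w6.png

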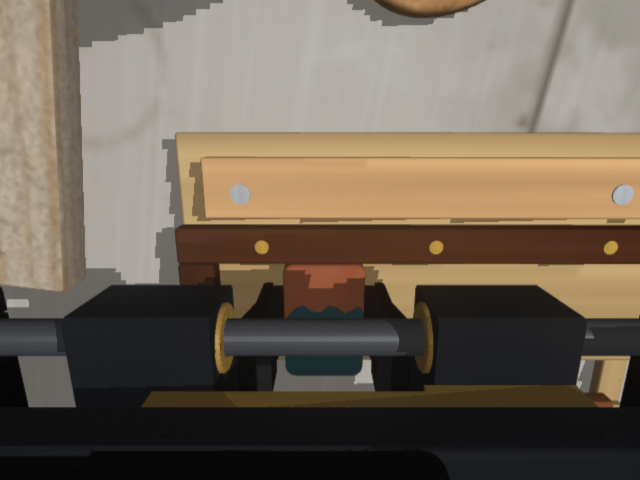

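Call:
{"name": "drive_tool", "arguments": {
  "moves": "0 0 0 0 0.6;0 0 0 0 0.55;0 0 0 0 0.55;0 0 0.02 0 0.55;0 0 0.03 0 0.8;0.006 -0.04 0 0 1;0 0 0 0 1"
}}

```text
time: 9.07
ee_pos: [0.6813, 0.0131, 0.0762]
eef_rot: [0.705, 0.057, -0.704, 0.059]
ft_force: [-0.4, -0.4, -0.4]
width: 0.0167
```

```bash
python3 -c "
from h import *
st('w7');snap('side','s7');c=snap('top','t7')
s=load('s7')['color'][:,:,::-1]
cv2.imwrite('pics/s7z.png',cv2.resize(s[180:330,290:430],None,fx=4,fy=4,interpolation=cv2.INTER_CUBIC))"
```

```text
pos [0.6813 0.0131 0.0762] board [-20.4 -90.9] jaw -80.52 F [-0.4 -0.4 -0.4] w 16.7 t 9.1
```

View pics/w7.png

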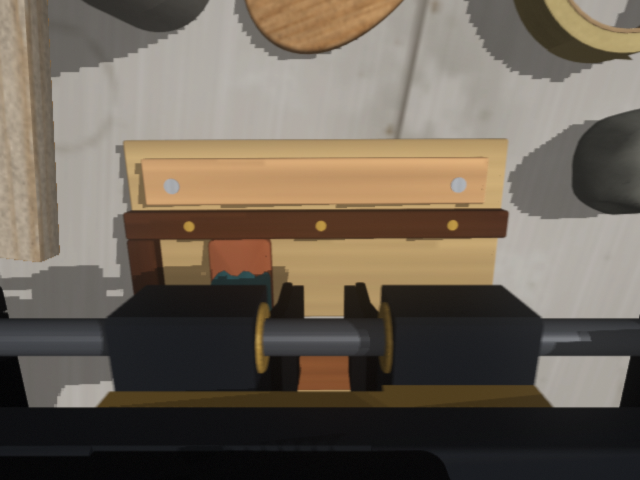

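View pics/s7z.png

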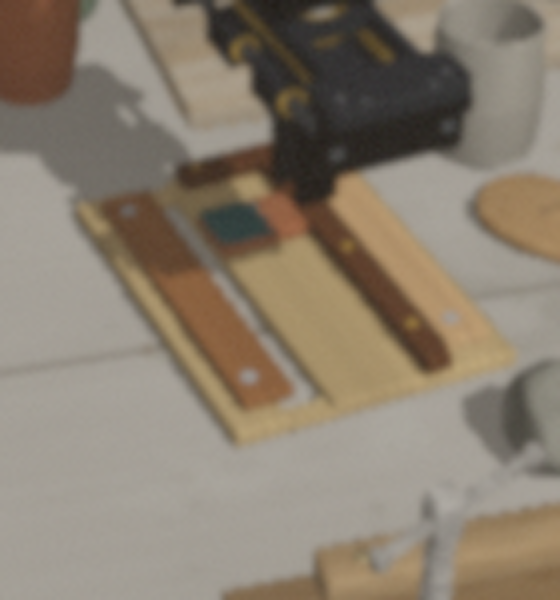

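Call:
{"name": "drive_tool", "arguments": {
  "moves": "-0.006 0 -0.02 0.3 1;0 0 -0.02 0 1;0 0 -0.0125 0 1;0 0 0 0 1"
}}

```text
time: 9.72
ee_pos: [0.6741, 0.0185, 0.0218]
eef_rot: [-0.704, -0.062, 0.704, -0.062]
ft_force: [-0.8, -0.1, 0.4]
width: 0.0005
```

```bash
python3 -c "
from h import *
st()"
```

```text
pos [0.6741 0.0185 0.0218] board [-26.5 -84.3] jaw -79.88 F [-0.8 -0.1  0.4] w 0.5 t 9.7
```

Call:
{"name": "drive_tool", "arguments": {
  "moves": "-0.0009 0.005 0.0005 0 1;-0.0009 0.005 0 0 1;-0.0009 0.005 0 0 1;-0.0009 0.005 0 0 1;-0.0009 0.005 0 0 1;0 0 0 0 1"
}}

```text
time: 10.48
ee_pos: [0.6694, 0.0436, 0.0224]
eef_rot: [0.704, 0.063, -0.704, 0.062]
ft_force: [-0.4, -0.5, 0.7]
width: 0.0007
```

```bash
python3 -c "
from h import *
st('w8')"
```

```text
pos [0.6694 0.0436 0.0224] board [-26.8 -58.7] jaw -79.87 F [-0.4 -0.5  0.7] w 0.7 t 10.5
```

View pics/w8.png

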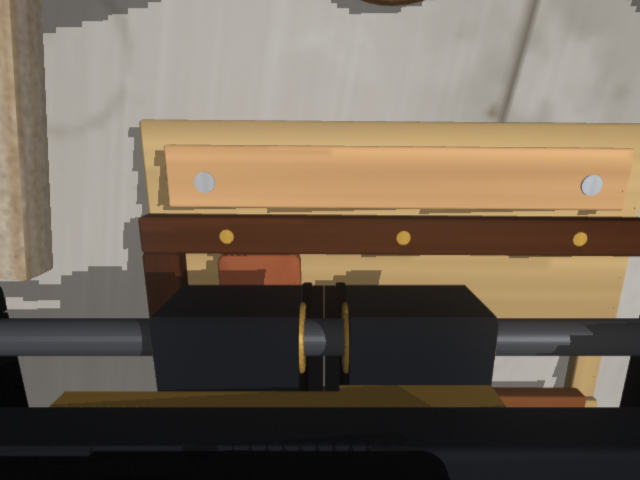

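Call:
{"name": "drive_tool", "arguments": {
  "moves": "-0.0009 0.005 0 0 1;-0.0009 0.005 0 0 1;-0.0003 0.002 0 0 1;-0.0002 0.001 0 0 1;0 0.001 0 0 1;0 0 0 0 1"
}}

```text
time: 11.28
ee_pos: [0.6672, 0.0569, 0.0224]
eef_rot: [0.704, 0.062, -0.704, 0.062]
ft_force: [0.3, 0.4, -0.4]
width: 0.0004
```

```bash
python3 -c "
from h import *
st('w9')"
```

```text
pos [0.6672 0.0569 0.0224] board [-26.7 -45.3] jaw -79.91 F [ 0.3  0.4 -0.4] w 0.4 t 11.3
```

View pics/w9.png

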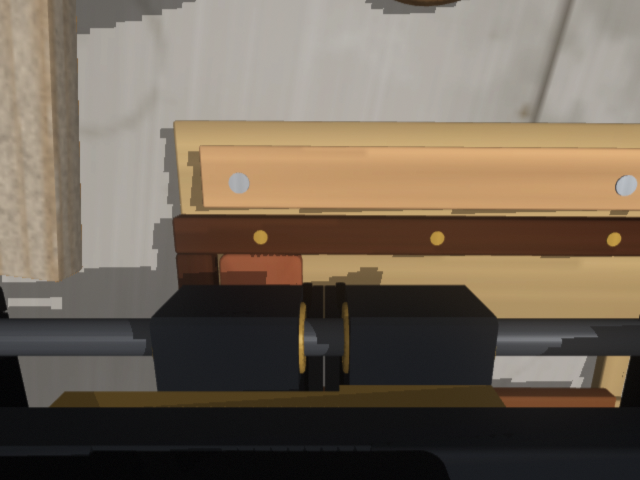

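Nearly at the side fence; a little more until force rises.

Call:
{"name": "drive_tool", "arguments": {
  "moves": "0 0.001 0 0 1;0 0.001 0 0 1;0 0 0 0 1"
}}

```text
time: 11.7
ee_pos: [0.6671, 0.059, 0.0223]
eef_rot: [-0.704, -0.062, 0.704, -0.062]
ft_force: [-0.7, 0.5, -0.2]
width: 0.0002
```

Call:
{"name": "drive_tool", "arguments": {
  "moves": "0 0.001 0 0 1;0 0.001 0 0 1;0 0 0 0 1"
}}

```text
time: 12.08
ee_pos: [0.6672, 0.0592, 0.0223]
eef_rot: [-0.704, -0.061, 0.705, -0.062]
ft_force: [-1.2, -5.2, 1.7]
width: 0.0002
```

Call:
{"name": "drive_tool", "arguments": {
  "moves": "0.001 -0.006 0 0 1;0 0 0.04 0 0.5;-0.02 0 0.05 0 0.3;-0.04 0.02 0.04 0 0.3;-0.04 0.04 0 0 0.2;-0.04 0.04 0 0 0.2;-0.02 0.03 0 -2 0.2;0 0 0 0 0.2"
}}

```text
time: 13.08
ee_pos: [0.5065, 0.1882, 0.1529]
eef_rot: [0.706, 0.052, -0.705, 0.051]
ft_force: [0.6, -0.7, 0.2]
width: 0.0628
```

```bash
python3 -c "
from h import *
st('w10');snap('side','s10');snap('top','t10')
c=load('w10')
print(tile(c,.496,.231,rad=.04),tile(load('t10'),.496,.231,rad=.04,smin=60))"
```

```text
pos [0.5065 0.1882 0.1529] board [-162.6  111.5] jaw -81.62 F [ 0.6 -0.7  0.2] w 62.8 t 13.1Traceback (most recent call last):
  File "<string>", line 5, in <module>
    print(tile(c,.496,.231,rad=.04),tile(load('t10'),.496,.231,rad=.04,smin=60))
                                    ~~~~^^^^^^^^^^^^^^^^^^^^^^^^^^^^^^^^^^^^^^^
  File "h.py", line 22, in tile
    cs,_=cv2.findContours(m,cv2.RETR_EXTERNAL,cv2.CHAIN_APPROX_NONE); k=max(cs,key=cv2.contourArea)
                                                                        ~~~^^^^^^^^^^^^^^^^^^^^^^^^
ValueError: max() iterable argument is empty
```

View pics/w10.png

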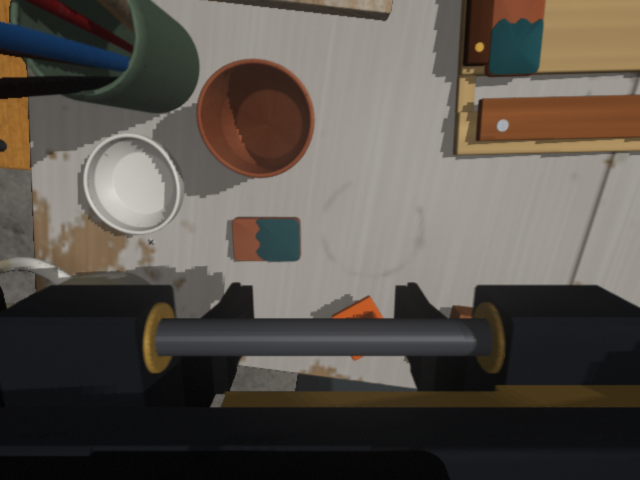

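View pics/s10.png

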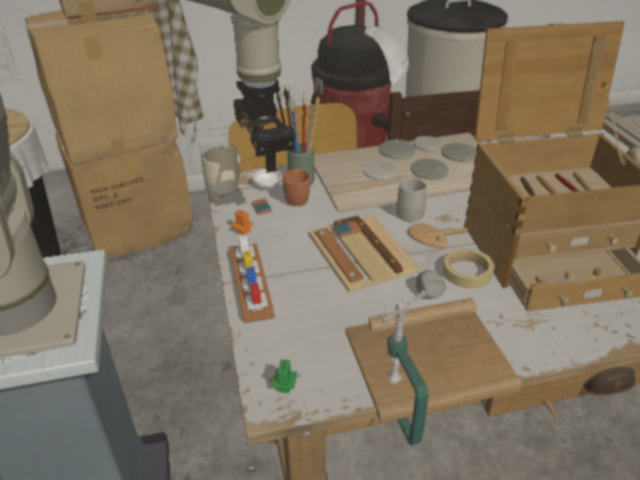

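```bash
python3 -c "
from h import *
c=load('w10')
print(tile(c,.496,.231,rad=.04))"
```

```text
(497.8, 233.2, 34.0, 50.2, 'short axis deg', 8.4)
```

Run:
```python
from h import *
t=load('top0');s=load('side0')
def rr(c,u,v):
    a=ray(c,u,v,0);o=c['extrinsics'][:3,3];d=a-o;return o,d/np.linalg.norm(d)
o1,d1=rr(t,174,325);o2,d2=rr(s,219,153)
A=np.stack([d1,-d2],1);k=np.linalg.lstsq(A,o2-o1,rcond=None)[0];p=o1+d1*k[0];q=o2+d2*k[1];print(p,q)
z=p[2]
print('mug rim right edge',ray(t,196,325,z),'far edge',ray(t,174,305,z), 'left',ray(t,153,325,z))
tt=cv2.resize(t['color'][260:350,140:280,::-1],None,fx=5,fy=5,interpolation=cv2.INTER_CUBIC);cv2.imwrite('pics/mug.png',tt)
```

```text
[0.42110151 0.33383734 0.09775009] [0.42137    0.33382046 0.09773864]
mug rim right edge [0.4199143  0.28533038 0.09775009] far edge [0.4645389  0.33506066 0.09775009] left [0.42223655 0.38021329 0.09775009]
```

View pics/mug.png

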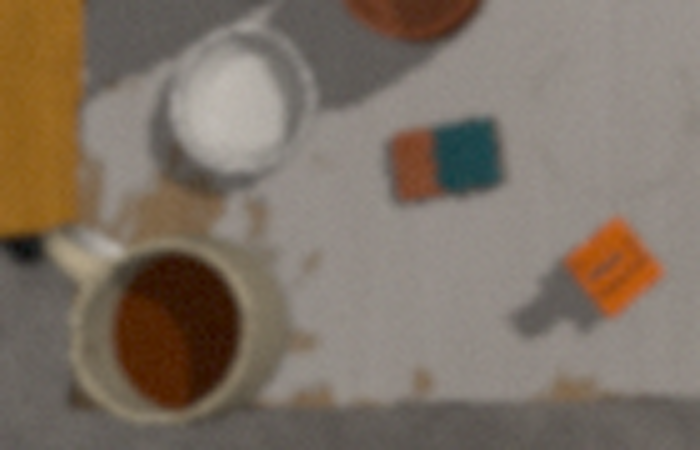

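Run:
```python
from h import *
c=load('w10')
print('dish right',ray(c,183,190,.027),ray(c,175,215,.027),'tile left end',ray(c,233,240,.008),'right',ray(c,300,238,.008))
```

```text
dish right [0.52925048 0.29134359 0.027     ] [0.51075366 0.29594604 0.027     ] tile left end [0.49329088 0.25747816 0.008     ] right [0.5023736  0.20676469 0.008     ]
```

Call:
{"name": "drive_tool", "arguments": {
  "moves": "-0.004 0.022 0 -10 0.22;-0.004 0.022 0 -10 0.22;0 0 -0.02 0 0.22;0 0 0 0 0.22"
}}

```text
time: 13.72
ee_pos: [0.5, 0.2276, 0.131]
eef_rot: [-0.702, 0.074, 0.704, 0.073]
ft_force: [0.8, -1.0, 0.6]
width: 0.0678
```

Run:
```python
from h import *
st('w11')
```

```text
pos [0.5    0.2276 0.131 ] board [-162.3  151.4] jaw -101.97 F [ 0.8 -1.   0.6] w 67.8 t 13.7
```

View pics/w11.png

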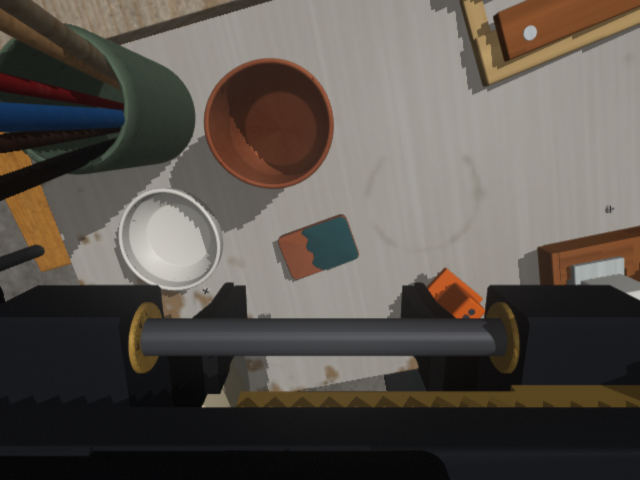

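Call:
{"name": "drive_tool", "arguments": {
  "moves": "-0.002 0.004 -0.04 0 0.22;0 0 -0.04 0 0.22;0 0 -0.025 0 0.22;0 0 -0.011 0 0.22;0 0 0 0 0.22;0 0 0 0 0.5;0 0 0 0 0.6;0 0 0 0 0.6;0 0 0 0 0.6",
  "newtons": 10
}}

```text
time: 14.9
ee_pos: [0.499, 0.2332, 0.0173]
eef_rot: [0.704, -0.073, -0.703, -0.074]
ft_force: [-0.5, -1.4, 6.7]
width: 0.057
```

Run:
```python
from h import *
st('w12')
```

```text
pos [0.499  0.2332 0.0173] board [-162.4  157.1] jaw -101.92 F [-0.5 -1.4  6.7] w 57.0 t 14.9
```

View pics/w12.png

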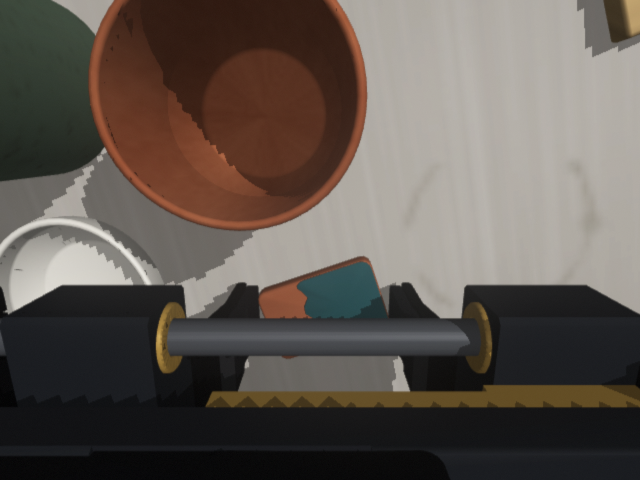

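Call:
{"name": "drive_tool", "arguments": {
  "moves": "0 0 0 0 0.6;0 0 0 0 0.6;0 0 0 0 0.6",
  "newtons": 20
}}

```text
time: 15.32
ee_pos: [0.4996, 0.2335, 0.0196]
eef_rot: [0.704, -0.073, -0.702, -0.074]
ft_force: [-8.6, -7.3, 33.2]
width: 0.0478
```

Run:
```python
from h import *
st('w13')
```

```text
pos [0.4996 0.2335 0.0196] board [-161.7  157.3] jaw -101.92 F [-8.6 -7.3 33.2] w 47.8 t 15.3
```

View pics/w13.png

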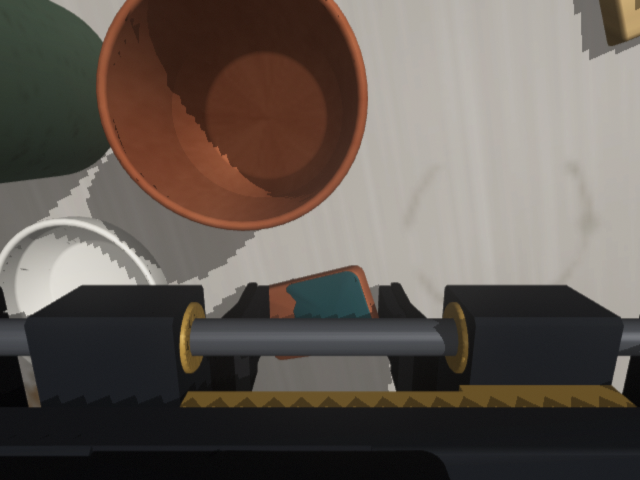

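Call:
{"name": "drive_tool", "arguments": {
  "moves": "0 0 0.002 0 0.3;0 0 0.01 0 0.22;0 0 0.03 0 0.22;0 0 0.03 0 0.22;0 0 0.03 0 0.22;0 0 0 0 0.22"
}}

```text
time: 16.12
ee_pos: [0.4993, 0.2337, 0.1209]
eef_rot: [0.705, -0.073, -0.702, -0.074]
ft_force: [0.4, -0.1, 0.2]
width: 0.0679
```

Run:
```python
from h import *
st('w14')
print(tile(load('w14'),.498,.232,rad=.04))
```

```text
pos [0.4993 0.2337 0.1209] board [-162.   157.6] jaw -101.91 F [ 0.4 -0.1  0.2] w 67.9 t 16.1
(496.6, 236.3, 34.5, 50.5, 'short axis deg', 3.9)
```

View pics/w14.png

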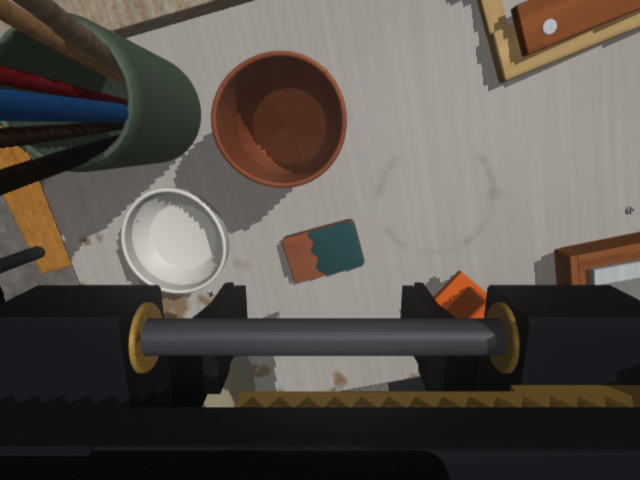

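Call:
{"name": "drive_tool", "arguments": {
  "moves": "-0.002 0.002 -0.04 2 0.22;0 0 -0.04 0 0.22;0 0 -0.02 0 0.22;0 0 -0.008 0 0.22;0 0 0 0 0.22;0 0 0 0 0.22",
  "newtons": 8
}}

```text
time: 16.92
ee_pos: [0.4961, 0.2352, 0.0115]
eef_rot: [0.704, -0.061, -0.704, -0.061]
ft_force: [-5.4, -2.0, 7.9]
width: 0.0676
```

Call:
{"name": "drive_tool", "arguments": {
  "moves": "0 0 0.0015 0 0.22;0 0 0 0 0.22"
}}

```text
time: 17.18
ee_pos: [0.4966, 0.2351, 0.0124]
eef_rot: [0.705, -0.061, -0.704, -0.061]
ft_force: [-0.2, 0.5, 1.0]
width: 0.068
```

Run:
```python
from h import *
st('w15');snap('side','s15');snap('top','t15')
s=load('s15')['color'][:,:,::-1]
cv2.imwrite('pics/s15z.png',cv2.resize(s[90:240,190:330],None,fx=4,fy=4,interpolation=cv2.INTER_CUBIC))
```

```text
pos [0.4966 0.2351 0.0124] board [-164.4  159.4] jaw -99.92 F [-0.2  0.5  1. ] w 68.0 t 17.2
```

View pics/w15.png

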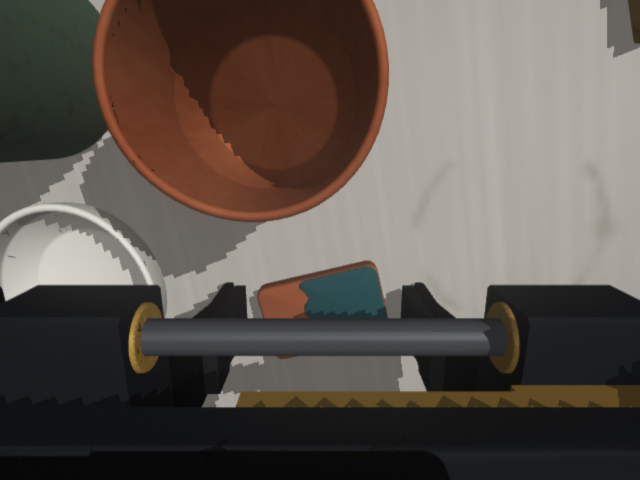

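View pics/s15z.png

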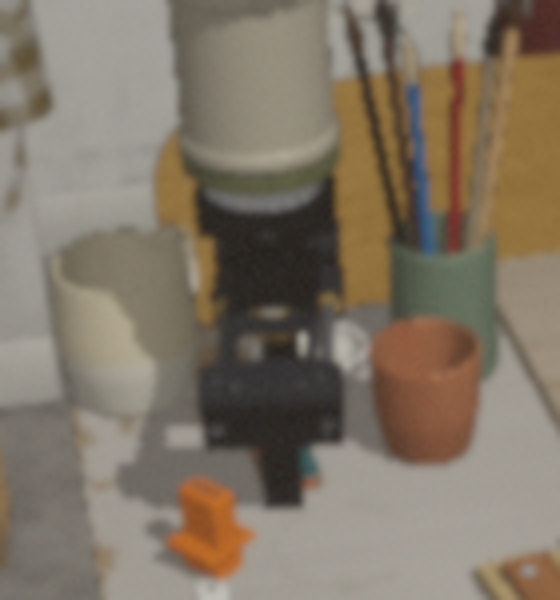

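Call:
{"name": "drive_tool", "arguments": {
  "moves": "0 -0.005 0 0 0.24;0 -0.01 0 0 0.24;0.001 -0.01 0 0 0.24;0.002 -0.01 0 0 0.24;0.002 -0.01 0 0 0.24;0.002 -0.01 0 0 0.24;0.002 -0.01 0 0 0.24;0.001 -0.01 0 0 0.24;0 -0.005 0 0 0.24;0 0 0 0 0.24"
}}

```text
time: 18.58
ee_pos: [0.5062, 0.1545, 0.0118]
eef_rot: [-0.704, 0.061, 0.704, 0.061]
ft_force: [-0.3, -0.0, 0.3]
width: 0.0664
```

Run:
```python
from h import *
st('w16')
```

```text
pos [0.5062 0.1545 0.0118] board [-168.7   78.4] jaw -99.94 F [-0.3 -0.   0.3] w 66.4 t 18.6
```

View pics/w16.png

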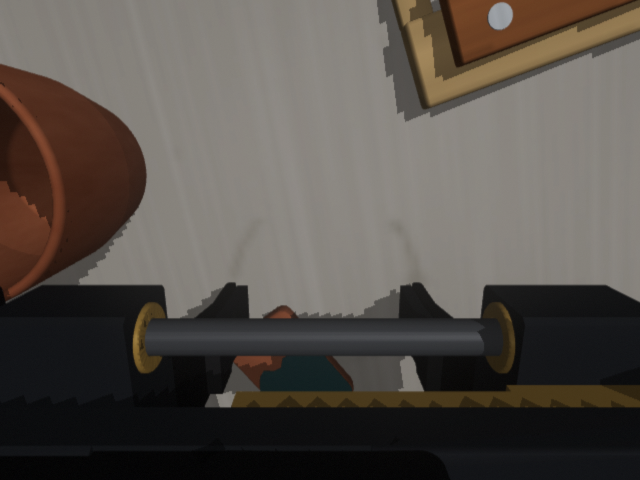

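Tile came along, rotated; rise and back off to measure it.

Call:
{"name": "drive_tool", "arguments": {
  "moves": "0 0 0.03 0 0.3;0 0 0.04 0 0.3;0 0 0.05 0 0.3;-0.02 0 0.03 0 0.3;-0.02 0 0.02 0 0.3;0 0 0 0 0.3"
}}

```text
time: 19.38
ee_pos: [0.4661, 0.1558, 0.1833]
eef_rot: [0.706, -0.061, -0.703, -0.061]
ft_force: [1.3, -0.3, -0.7]
width: 0.0606
```

Run:
```python
from h import *
st('w17')
c=load('w17');print(tile(c,.49,.165,rad=.04))
```

```text
pos [0.4661 0.1558 0.1833] board [-208.    86.4] jaw -99.83 F [ 1.3 -0.3 -0.7] w 60.6 t 19.4
(479.5, 173.0, 34.2, 50.1, 'short axis deg', -61.4)
```

View pics/w17.png

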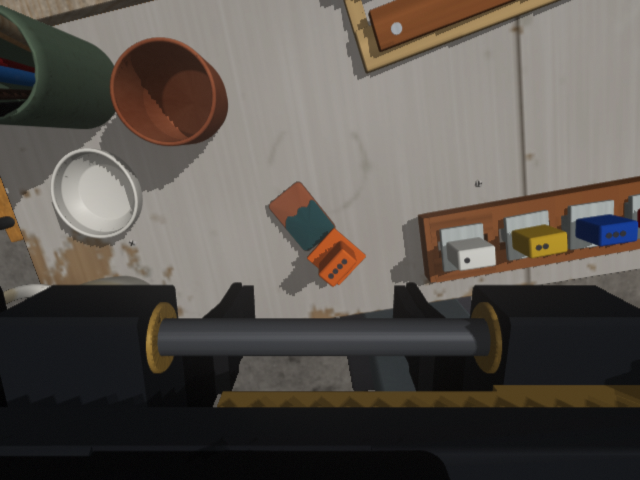

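Run:
```python
from h import *
snap('top','t17')
for n,x in (('w1',0),('w10',0),('w17',0),('top0',0),('t17',0)):
    c=load(n);h=cv2.cvtColor(c['color'].astype(np.uint8),cv2.COLOR_RGB2HSV)
    m=((h[:,:,1]>200)&(h[:,:,0]>4)&(h[:,:,0]<18)&(h[:,:,2]>150)).astype(np.uint8)
    cs,_=cv2.findContours(m,cv2.RETR_EXTERNAL,cv2.CHAIN_APPROX_NONE);cs=[k for k in cs if cv2.contourArea(k)>30]
    for k in cs:
        b=cv2.boundingRect(k);u,v=b[0]+b[2]/2,b[1]+b[3]/2;p=ray(c,u,v,.03)
        if abs(p[0]-.44)<.05 and abs(p[1]-.145)<.05: print(n,b,cv2.contourArea(k),p.round(4),cv2.minAreaRect(k))
c=load('t17')['color'][220:340,150:330,::-1];cv2.imwrite('pics/t17z.png',cv2.resize(c,None,fx=4,fy=4,interpolation=cv2.INTER_CUBIC))
```

```text
w1 (64, 106, 52, 37) 853.5 [0.442  0.1496 0.03  ] ((89.15923309326172, 124.50101470947266), (34.63401794433594, 48.100303649902344), 82.23483276367188)
w10 (336, 299, 45, 19) 247.0 [0.4606 0.156  0.03  ] ((358.0, 308.0), (44.0, 18.0), 0.0)
w17 (309, 231, 55, 54) 959.5 [0.4451 0.1498 0.03  ] ((334.4615173339844, 258.19232177734375), (40.494895935058594, 43.38739013671875), 42.273685455322266)
top0 (255, 305, 16, 17) 105.0 [0.441  0.1469 0.03  ] ((262.1707458496094, 312.96343994140625), (12.337726593017578, 12.18155288696289), 51.34019088745117)
```

View pics/t17z.png

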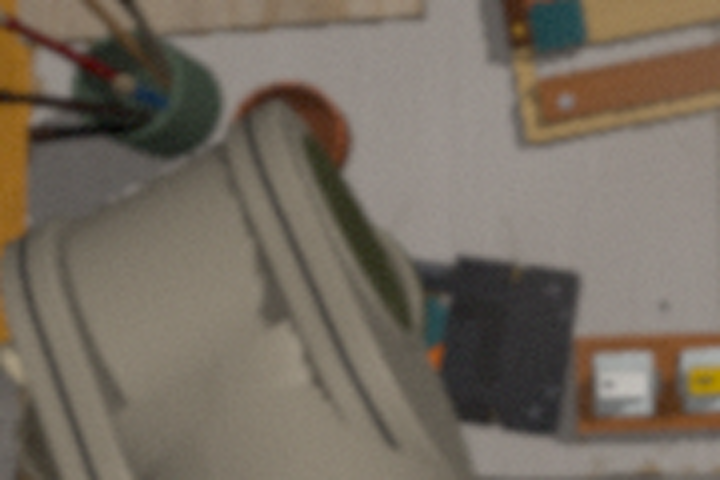

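Run:
```python
from h import *
a=load('w1')['color'][90:160,45:135,::-1];b=load('w17')['color'][215:305,280:385,::-1];d=load('w14')['color'][255:300,420:500,::-1]
for n,i in (('oa',a),('ob',b)): cv2.imwrite(f'pics/{n}.png',cv2.resize(i,(700,550),interpolation=cv2.INTER_CUBIC))
```

```text
(no output)
```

View pics/oa.png

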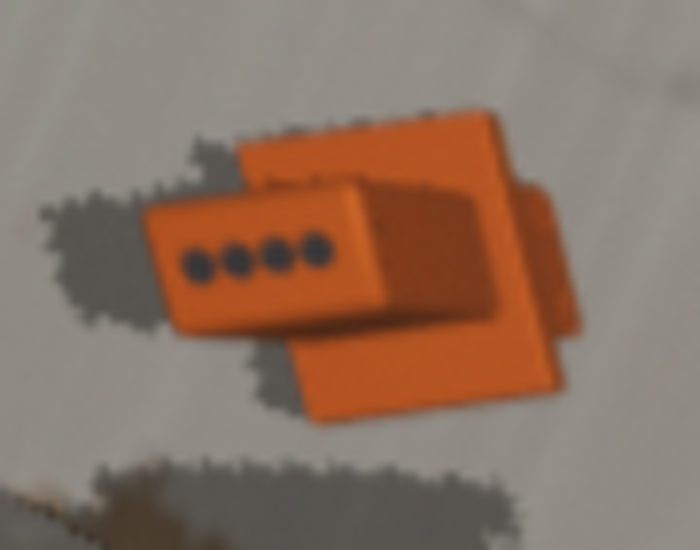

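View pics/ob.png

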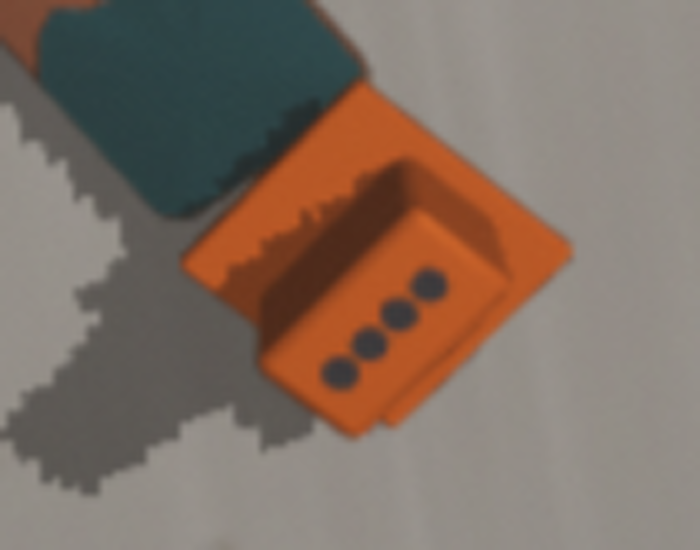

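Run:
```python
from h import *
a=load('w1');b=load('w17')
def A(u,v,z): return ray(a,45+u/7.778,90+v/7.857,z)[:2]*1000
def B(u,v,z): return ray(b,280+u/6.667,215+v/6.111,z)[:2]*1000
def line(p,q): d=q-p; return ((p+q)/2).round(1),round(np.degrees(np.arctan2(d[1],d[0]))%180,1)
print(line(A(198,265,.051),A(318,250,.051)),line(B(341,373,.051),B(430,285,.051)))
print([A(*p,.021).round(1) for p in [(240,145),(495,110),(565,390),(310,422)]])
print([B(*p,.021).round(1) for p in [(180,265),(362,80),(572,250),(390,425)]])
# ref check: rack corner / white dot
```

```text
(array([443. , 149.5]), np.float64(128.3)) (array([442.7, 149.9]), np.float64(129.0))
[array([446.7, 172.7]), array([468.3, 145.8]), array([440.7, 123.5]), array([418.9, 151. ])]
[array([446.3, 173.9]), array([467.5, 147.6]), array([440.1, 125.9]), array([419.3, 152.1])]
```

Call:
{"name": "drive_tool", "arguments": {
  "moves": "0.005 0.005 0 9.6 0.45;0.005 0.005 0 9.6 0.45;0.005 0.005 -0.03 9.6 0.45;0.004 0.005 -0.03 9.6 0.45;0 0 -0.03 0 0.45;0 0 0 0 0.45"
}}

```text
time: 20.23
ee_pos: [0.4835, 0.1744, 0.0889]
eef_rot: [-0.683, -0.174, 0.687, -0.174]
ft_force: [-0.4, 0.6, 0.8]
width: 0.0482
```

Run:
```python
from h import *
st('w18')
c=load('w18');print(tile(c,.4795,.173,rad=.035))
```

```text
pos [0.4835 0.1744 0.0889] board [-187.6  101.8] jaw -61.51 F [-0.4  0.6  0.8] w 48.2 t 20.2
(479.4, 173.8, 33.5, 51.5, 'short axis deg', -61.5)
```

View pics/w18.png

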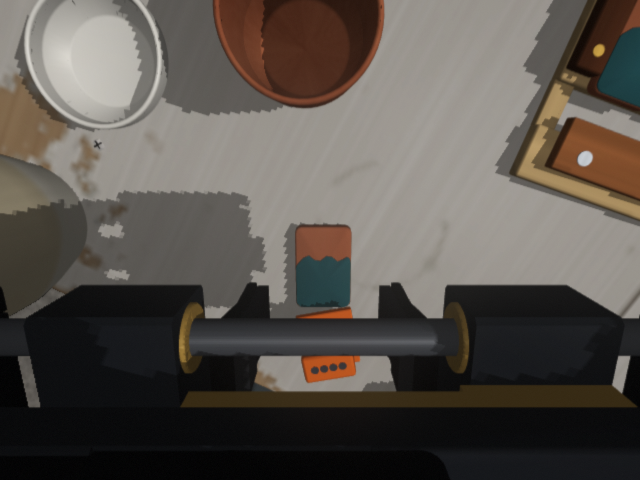

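Call:
{"name": "drive_tool", "arguments": {
  "moves": "0.002 0.002 -0.03 0 0.45;0 0 -0.03 0 0.45;0 0 -0.012 0 0.45;0 0 -0.002 0 0.45;0 0 0 0 0.45;0 0 0 0 0.45",
  "newtons": 15
}}

```text
time: 21.02
ee_pos: [0.4878, 0.1771, 0.0189]
eef_rot: [0.686, 0.174, -0.685, 0.174]
ft_force: [-0.5, 0.2, 0.2]
width: 0.0479
```

Call:
{"name": "drive_tool", "arguments": {
  "moves": "-0.002 -0.001 -0.006 0 0.45;0 0 0 0 0.45;0 0 0 0 0.9;0 0 0 0 0.9;0 0 0 0 0.9;0 0 0 0 0.9"
}}

```text
time: 21.78
ee_pos: [0.4851, 0.1759, 0.0118]
eef_rot: [-0.685, -0.174, 0.685, -0.174]
ft_force: [-0.3, 1.3, -0.6]
width: 0.0336
```

Run:
```python
from h import *
st('w19')
```

```text
pos [0.4851 0.1759 0.0118] board [-185.8  103.1] jaw -61.51 F [-0.3  1.3 -0.6] w 33.6 t 21.8
```

View pics/w19.png

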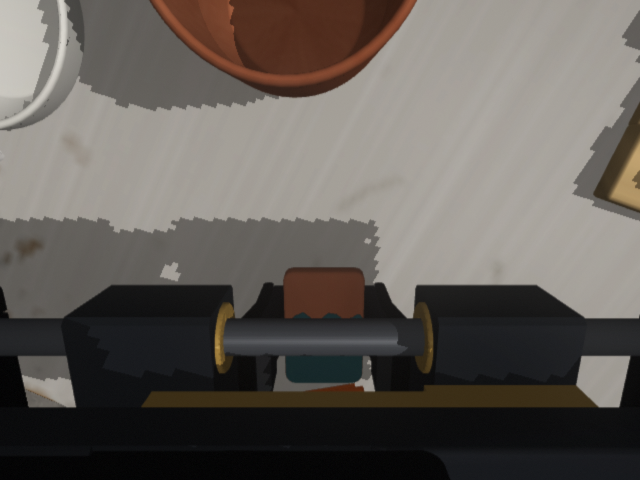

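Call:
{"name": "drive_tool", "arguments": {
  "moves": "0 0 0.03 0 0.9;0 0 0.05 0 0.9;0.03 -0.024 0 -6 0.9;0.03 -0.024 0 -6 0.9;0.03 -0.024 0 -6.7 0.9;0.03 -0.024 0 0 0.9;0.03 -0.024 0 0 0.9;0.03 -0.024 0 0 0.9;0 0 0 0 0.9"
}}

```text
time: 22.95
ee_pos: [0.6666, 0.0287, 0.0911]
eef_rot: [-0.705, -0.058, 0.705, -0.059]
ft_force: [-0.4, 0.3, 0.4]
width: 0.0338
```

Run:
```python
from h import *
st('w20')
```

```text
pos [0.6666 0.0287 0.0911] board [-32.1 -73. ] jaw -80.45 F [-0.4  0.3  0.4] w 33.8 t 22.9
```

View pics/w20.png

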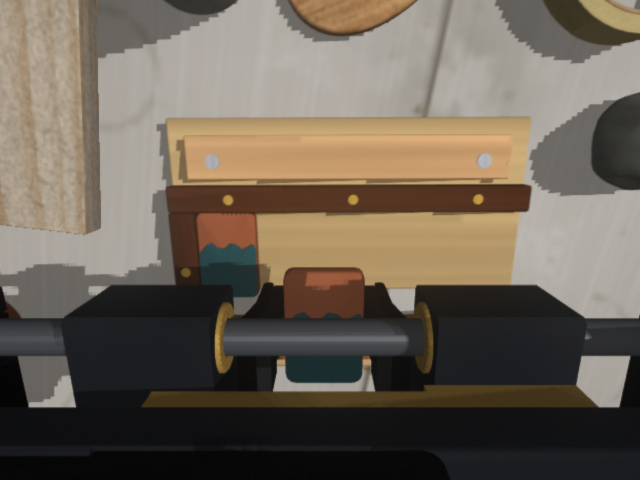

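Call:
{"name": "drive_tool", "arguments": {
  "moves": "0.003 0 -0.03 0.3 0.9;0 0 -0.03 0 0.9;0 0 -0.005 0 0.9;0 0 0 0 0.9;0 0 0 0 0.9"
}}

```text
time: 23.62
ee_pos: [0.6689, 0.0323, 0.0285]
eef_rot: [0.705, 0.062, -0.704, 0.062]
ft_force: [0.1, -0.2, -0.4]
width: 0.0337
```

Run:
```python
from h import *
st()
```

```text
pos [0.6689 0.0323 0.0285] board [-29.2 -69.8] jaw -79.9 F [ 0.1 -0.2 -0.4] w 33.7 t 23.6
```

Call:
{"name": "drive_tool", "arguments": {
  "moves": "0 -0.002 -0.005 -0.3 0.9;0.004 0.001 0 0 0.9;0.002 0 0 0 0.9;0.001 0 0 0 0.9;0.001 0 0 0 0.9;0 0 0 0 0.9"
}}

```text
time: 24.38
ee_pos: [0.6763, 0.031, 0.0219]
eef_rot: [0.705, 0.06, -0.704, 0.06]
ft_force: [-0.5, 0.2, 0.3]
width: 0.0338
```

Run:
```python
from h import *
st()
```

```text
pos [0.6763 0.031  0.0219] board [-22.2 -72.4] jaw -80.21 F [-0.5  0.2  0.3] w 33.8 t 24.4
```

Call:
{"name": "drive_tool", "arguments": {
  "moves": "0.001 0 0 0 0.9;0.001 0 0 0 0.9;0.001 0 0 0 0.9;0 0 0 0 0.9"
}}

```text
time: 24.88
ee_pos: [0.6793, 0.0309, 0.0219]
eef_rot: [0.705, 0.06, -0.704, 0.06]
ft_force: [-0.1, 0.1, 1.8]
width: 0.034
```

Call:
{"name": "drive_tool", "arguments": {
  "moves": "0.001 0 0 0 0.9;0.001 0 0 0 0.9;0 0 0 0 0.9"
}}

```text
time: 25.25
ee_pos: [0.6795, 0.0309, 0.0219]
eef_rot: [-0.703, -0.06, 0.706, -0.061]
ft_force: [-10.9, -0.7, 9.3]
width: 0.0338
```

Run:
```python
from h import *
st('w21')
```

```text
pos [0.6795 0.0309 0.0219] board [-19.1 -73. ] jaw -80.21 F [-10.9  -0.7   9.3] w 33.8 t 25.2
```

View pics/w21.png

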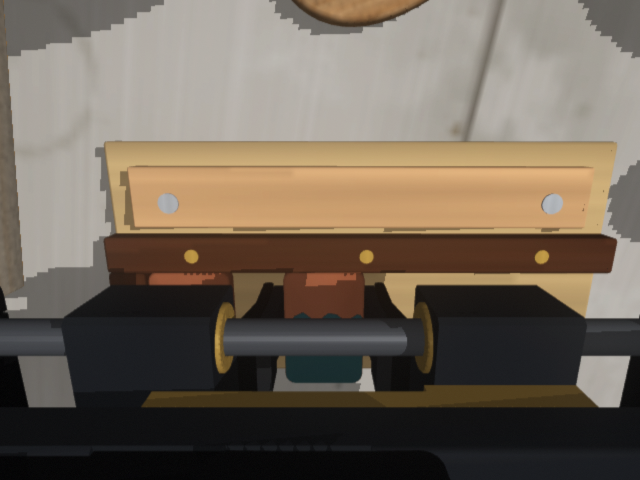

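Call:
{"name": "drive_tool", "arguments": {
  "moves": "0 0 0 0 0.6;0 0 0 0 0.55;0 0 0 0 0.55;0 0 0.02 0 0.55;0 0 0.03 0 0.8;0 -0.037 0 0 1;0 0 0 0 1;0 0 0 0 1"
}}

```text
time: 26.3
ee_pos: [0.6814, -0.0058, 0.0727]
eef_rot: [0.705, 0.06, -0.704, 0.06]
ft_force: [-0.2, -0.5, -0.9]
width: 0.0075
```

Run:
```python
from h import *
st('w22')
```

```text
pos [ 0.6814 -0.0058  0.0727] board [ -23.4 -109.5] jaw -80.24 F [-0.2 -0.5 -0.9] w 7.5 t 26.3
```

View pics/w22.png

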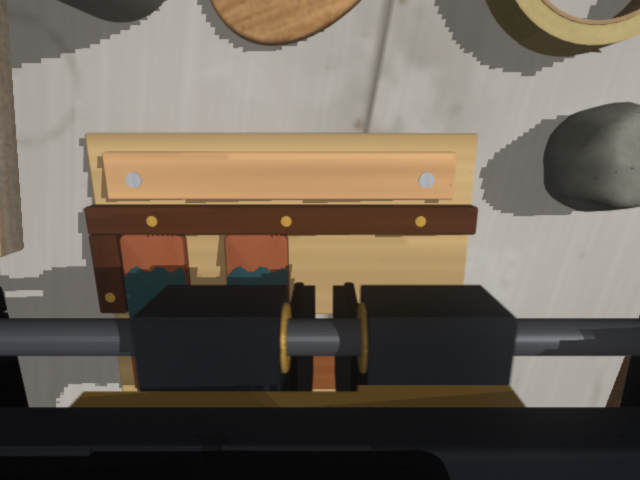

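Call:
{"name": "drive_tool", "arguments": {
  "moves": "-0.003 0 -0.03 0 1;0 0 -0.016 0 1;0 0 0 0 1;0 0 -0.003 0 1;0 0 0 0 1"
}}

```text
time: 26.98
ee_pos: [0.6786, -0.006, 0.0235]
eef_rot: [0.705, 0.06, -0.704, 0.06]
ft_force: [-0.2, 0.9, -0.0]
width: 0.0005
```

Run:
```python
from h import *
st()
```

```text
pos [ 0.6786 -0.006   0.0235] board [ -26.2 -109.2] jaw -80.21 F [-0.2  0.9 -0. ] w 0.5 t 27.0
```

Call:
{"name": "drive_tool", "arguments": {
  "moves": "-0.0009 0.005 -0.0005 0 1;-0.0009 0.005 0 0 1;-0.0009 0.005 0 0 1;-0.0009 0.005 0 0 1;-0.0009 0.005 0 0 1;-0.0005 0.003 0 0 1;0 0 0 0 1"
}}

```text
time: 27.85
ee_pos: [0.6731, 0.0223, 0.0223]
eef_rot: [-0.704, -0.061, 0.705, -0.06]
ft_force: [-0.2, -0.7, 0.8]
width: 0.0004
```

Run:
```python
from h import *
st()
```

```text
pos [0.6731 0.0223 0.0223] board [-26.8 -80.4] jaw -80.19 F [-0.2 -0.7  0.8] w 0.4 t 27.9
```

Call:
{"name": "drive_tool", "arguments": {
  "moves": "-0.0003 0.002 0 0 1;-0.0002 0.001 0 0 1;0 0 0 0 1"
}}

```text
time: 28.22
ee_pos: [0.6726, 0.025, 0.0223]
eef_rot: [-0.705, -0.06, 0.705, -0.06]
ft_force: [-0.3, -0.3, 0.2]
width: 0.0004
```

Call:
{"name": "drive_tool", "arguments": {
  "moves": "-0.0002 0.001 0 0 1;-0.0002 0.001 0 0 1;0 0 0 0 1"
}}

```text
time: 28.6
ee_pos: [0.6724, 0.0256, 0.0223]
eef_rot: [0.705, 0.059, -0.705, 0.06]
ft_force: [0.0, -5.9, -0.2]
width: 0.0007
```

Call:
{"name": "drive_tool", "arguments": {
  "moves": "0.001 -0.006 0 0 1;0 0 0.04 0 0.6;-0.03 0 0.04 0 0.6;-0.04 0.01 0.03 0 0.6;-0.03 0.02 0 0 0.6;0 0 0 0 0.6"
}}

```text
time: 29.35
ee_pos: [0.5718, 0.0534, 0.1331]
eef_rot: [0.705, 0.062, -0.704, 0.061]
ft_force: [0.8, 0.1, 0.1]
width: 0.0338
```

Run:
```python
from h import *
st('w23')
i=load('w23')['color'][:,:,::-1];cv2.imwrite('pics/w23z.png',cv2.resize(i[20:220,180:440],None,fx=3,fy=3,interpolation=cv2.INTER_CUBIC))
```

```text
pos [0.5718 0.0534 0.1331] board [-121.4  -32.5] jaw -80.0 F [0.8 0.1 0.1] w 33.8 t 29.4
```

View pics/w23.png

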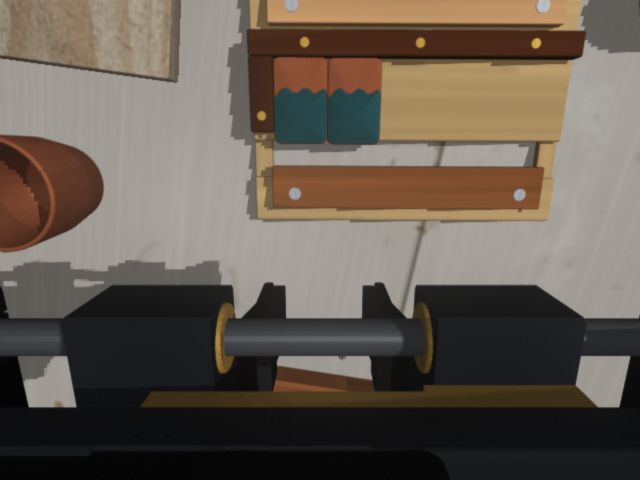

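View pics/w23z.png

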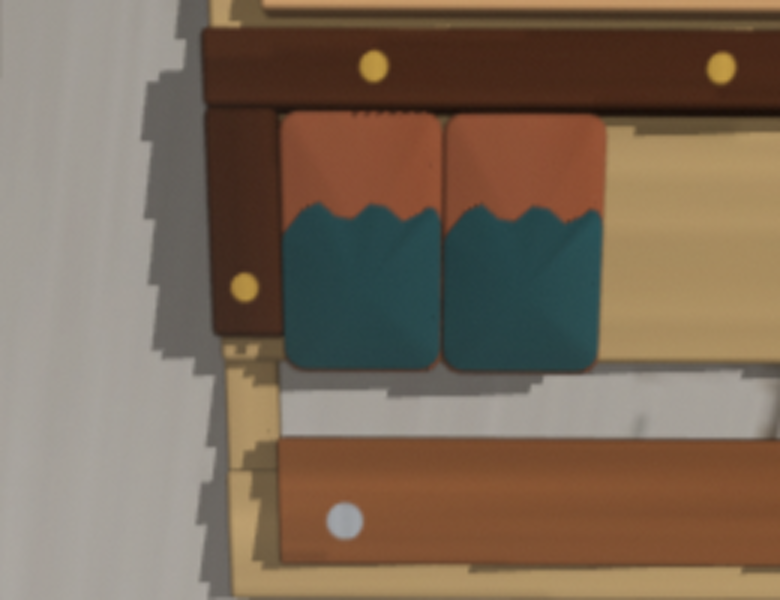

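Run:
```python
from h import *
c=load('w23'); img=cv2.GaussianBlur(c['color'].astype(np.uint8),(1,3),0).astype(int)
print([(v,img[v,300].tolist()) for v in list(range(138,172))])
for u in (290,315):
  for v,z in ((55.7,.018),(57,.018),(143,.018),(166.5,.018),(166.5,.0)): print(u,v,z,w2b(ray(c,u,v,z)).round(1))
print('left tile edge',w2b(ray(c,180+281/3,20+150/3,.018)),'mid',w2b(ray(c,180+442/3,20+150/3,.018)),'right',w2b(ray(c,180+604/3,20+150/3,.018)))
```

```text
[(138, [40, 66, 69]), (139, [40, 66, 69]), (140, [41, 66, 69]), (141, [43, 65, 66]), (142, [52, 63, 61]), (143, [72, 69, 64]), (144, [90, 84, 78]), (145, [99, 95, 90]), (146, [101, 97, 93]), (147, [101, 98, 93]), (148, [103, 100, 95]), (149, [117, 113, 108]), (150, [142, 138, 132]), (151, [160, 156, 149]), (152, [164, 160, 153]), (153, [165, 160, 153]), (154, [165, 160, 153]), (155, [165, 160, 153]), (156, [165, 160, 153]), (157, [165, 160, 153]), (158, [165, 160, 153]), (159, [165, 160, 153]), (160, [165, 160, 153]), (161, [165, 160, 154]), (162, [165, 160, 154]), (163, [164, 159, 153]), (164, [153, 147, 140]), (165, [132, 116, 105]), (166, [118, 88, 68]), (167, [119, 77, 51]), (168, [121, 77, 48]), (169, [121, 77, 48]), (170, [121, 77, 48]), (171, [120, 76, 48])]
290 55.7 0.018 [ -0.2 -10.6]
290 57 0.018 [ -0.9 -10.6]
290 143 0.018 [-52.2  -9.6]
290 166.5 0.018 [-67.2  -9.4]
290 166.5 0.0 [-68.3  -7.9]
315 55.7 0.018 [ -0.1 -26. ]
315 57 0.018 [ -0.9 -26. ]
315 143 0.018 [-52.2 -25.9]
315 166.5 0.018 [-67.1 -25.8]
315 166.5 0.0 [-68.2 -25.5]
left tile edge [-8.36254902 -0.3167522 ] mid [ -8.25951651 -33.64778882] right [ -8.15584082 -67.18689218]
```

Call:
{"name": "drive_tool", "arguments": {
  "moves": "-0.017 -0.017 0.01 10 0.3;-0.017 -0.017 0.01 10 0.3;-0.017 -0.017 0.01 10 0.3;-0.017 -0.017 0 10 0.3;-0.017 -0.017 0 10 0.3;-0.017 -0.017 0 10 0.3;-0.017 -0.017 0 10 0.3;-0.02 -0.014 0 10 0.3;0 0 0 0 0.3;0 0 0 0 0.3"
}}

```text
time: 30.65
ee_pos: [0.4351, -0.0819, 0.1625]
eef_rot: [0.502, 0.498, -0.501, 0.498]
ft_force: [-0.2, 0.7, -0.2]
width: 0.0607
```

Run:
```python
from h import *
st('w24');print(r.read_state()['joint_positions'].round(2))
```

```text
pos [ 0.4351 -0.0819  0.1625] board [-279.1 -142.5] jaw -0.38 F [-0.2  0.7 -0.2] w 60.7 t 30.6
[ 0.73  0.02 -0.64  1.98  0.01  1.14  0.07]
```

View pics/w24.png

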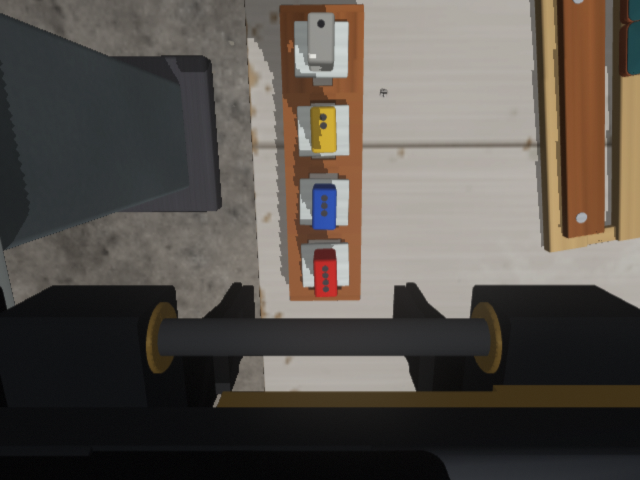

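Run:
```python
from h import *
c=load('w24')
for n,b in (('w8',(307.5,334,13,66)),('y12',(311.5,336.5,107,151)),('b16',(312.5,337,185.5,229)),('r20',(314.5,337.5,250,297))):
    ps=[ray(c,u,v,.055)[:2]*1000 for u in b[:2] for v in b[2:]]; print(n,np.mean(ps,0).round(1), np.ptp(ps,0).round(1))
for uv in [(281,5),(363,5),(360,300),(290,300)]: print(ray(c,*uv,.02)[:2].round(4))
h=cv2.cvtColor(c['color'].astype(np.uint8),cv2.COLOR_RGB2HSV)
img=c['color']
i=img[:,:,::-1];cv2.imwrite('pics/w24z.png',cv2.resize(i[0:310,270:375],None,fx=2.5,fy=1.9,interpolation=cv2.INTER_CUBIC))
```

```text
w8 [434.6  46.9] [15.9 28.6]
y12 [436.2  -3.9] [15.8 26.5]
b16 [436.4 -53.2] [16.3 28.9]
r20 [437.  -99.2] [16.1 34.1]
[0.4084 0.0758]
[0.4625 0.0755]
[ 0.4641 -0.1331]
[ 0.4085 -0.1327]
```

View pics/w24z.png

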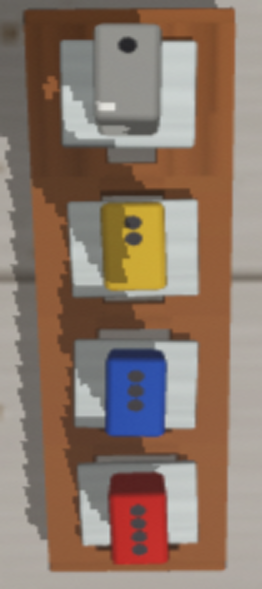

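Call:
{"name": "drive_tool", "arguments": {
  "moves": "0 0.04 0 0 0.5;0 0.04 -0.02 0.5 0.5;0 0.04 -0.03 0 0.5;0 0.008 -0.03 0 0.5;0 0 -0.03 0 0.5;0 0 0 0 0.5",
  "newtons": 15
}}

```text
time: 31.45
ee_pos: [0.4331, 0.0469, 0.0509]
eef_rot: [0.498, 0.503, -0.499, 0.5]
ft_force: [-0.4, -0.5, 0.5]
width: 0.0437
```

Run:
```python
from h import *
st('w25')
```

```text
pos [0.4331 0.0469 0.0509] board [-259.1  -15.2] jaw 0.3 F [-0.4 -0.5  0.5] w 43.7 t 31.4
```

View pics/w25.png

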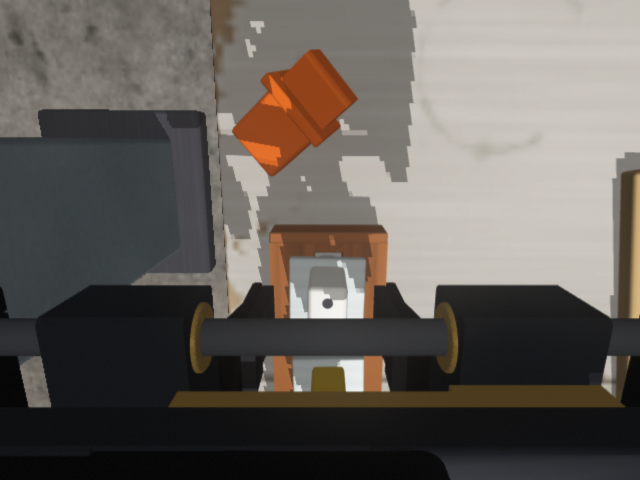

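Run:
```python
from h import *
i=load('w25')['color'][20:200,200:380,::-1];cv2.imwrite('pics/o25.png',cv2.resize(i,(600,600),interpolation=cv2.INTER_CUBIC))
i=load('w20')['color'][:,:,::-1]
snap('side','s25');i=load('s25')['color'][200:260,215:280,::-1];cv2.imwrite('pics/os25.png',cv2.resize(i,(600,560),interpolation=cv2.INTER_CUBIC))
```

View pics/o25.png

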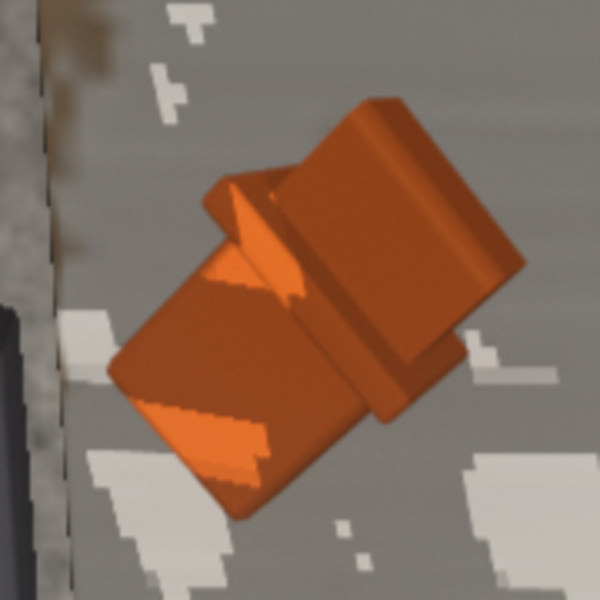

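View pics/os25.png

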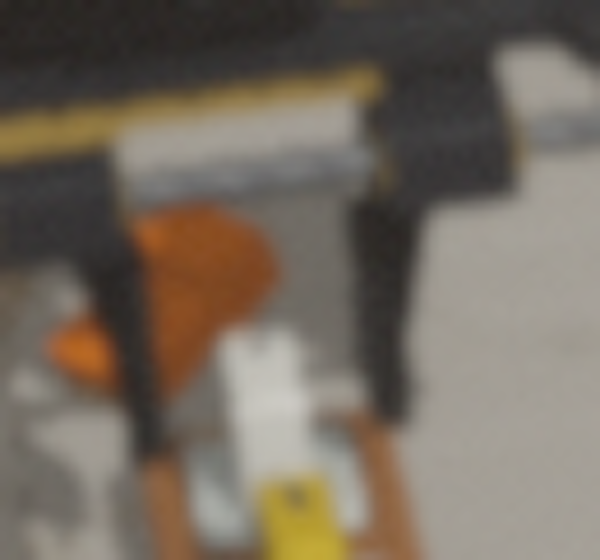

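Run:
```python
from h import *
c=load('w25')
def B(u,v,z): return (ray(c,200+u*.3,20+v*.3,z)*1000).round(1)
print('flange',B(335,300,.02),'blade end',B(175,445,.02),B(108,368,.02),B(238,518,.02),'grip end',B(460,180,.025),B(385,98,.03),B(525,262,.03),B(410,362,.028),B(270,195,.028))
print('edge',B(45,50,0))
```

```text
flange [422.7 130.9  20. ] blade end [401.  112.3  20. ] [392.6 122.2  20. ] [409.2 102.7  20. ] grip end [438.7 144.7  25. ] [429.5 153.   30. ] [446.6 134.7  30. ] [432.6 122.9  28. ] [415.3 142.5  28. ]
edge [381.6 165.    0. ]
```

Call:
{"name": "drive_tool", "arguments": {
  "moves": "0.001 0 -0.009 0 0.5;0 0 0 0 0.5;0 0 0 0 0.7;0 0 0 0 1;0 0 0 0 1;0 0 0 0 1",
  "newtons": 15
}}

```text
time: 32.3
ee_pos: [0.4353, 0.0459, 0.0434]
eef_rot: [0.499, 0.501, -0.499, 0.501]
ft_force: [-1.3, -0.5, 1.1]
width: 0.0157
```

Call:
{"name": "drive_tool", "arguments": {
  "moves": "0 0 0.02 0 1;0 0 0.03 0 1;0.02 0.004 0.03 3 1;0.04 0.006 0 3 1;0.04 0.006 0 3.7 1;0.04 0.006 0 0 1;0.04 0.006 0 0 1;0.015 0.003 0 0 1;0 0 0 0 1;0 0 0 0 1"
}}

```text
time: 33.55
ee_pos: [0.6295, 0.0769, 0.1231]
eef_rot: [0.454, 0.542, -0.455, 0.542]
ft_force: [0.0, -0.3, -0.9]
width: 0.0157
```

Run:
```python
from h import *
st('w26');snap('side','s26')
```

```text
pos [0.6295 0.0769 0.1231] board [-60.4 -19.2] jaw 10.0 F [ 0.  -0.3 -0.9] w 15.7 t 33.5
```

View pics/w26.png

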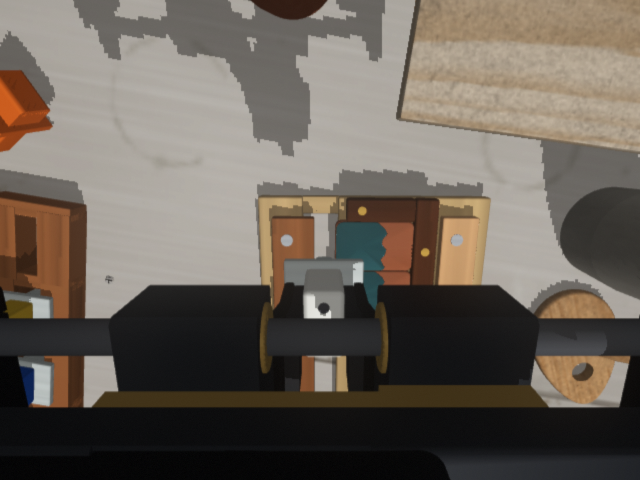

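View pics/s26.png

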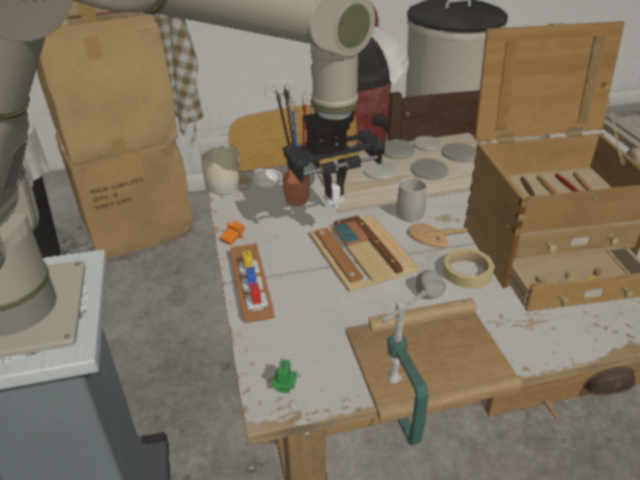

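Call:
{"name": "drive_tool", "arguments": {
  "moves": "0.001 0 -0.03 0 1;0 0 -0.025 0 1;0 0 0 0 1;0 0 -0.005 0 1;0 0 -0.005 0 1;0 0 -0.005 0 1;0 0 -0.005 0 1;0 0 0 0 1"
}}

```text
time: 34.65
ee_pos: [0.631, 0.0769, 0.0479]
eef_rot: [0.454, 0.542, -0.455, 0.541]
ft_force: [-1.0, -0.1, 0.1]
width: 0.0154
```

Run:
```python
from h import *
st()
```

```text
pos [0.631  0.0769 0.0479] board [-59.  -19.5] jaw 9.99 F [-1.  -0.1  0.1] w 15.4 t 34.6
```

Going in freely. Lower to the flange.

Call:
{"name": "drive_tool", "arguments": {
  "moves": "0 0 -0.004 0 1;0 0 -0.002 0 1;0 0 -0.001 0 1;0 0 0 0 1"
}}

```text
time: 35.15
ee_pos: [0.6313, 0.0769, 0.0415]
eef_rot: [0.455, 0.542, -0.455, 0.542]
ft_force: [-1.3, 0.1, 0.9]
width: 0.016
```

Run:
```python
from h import *
st('w27')
```

```text
pos [0.6313 0.0769 0.0415] board [-58.7 -19.4] jaw 9.99 F [-1.3  0.1  0.9] w 16.0 t 35.1
```

View pics/w27.png

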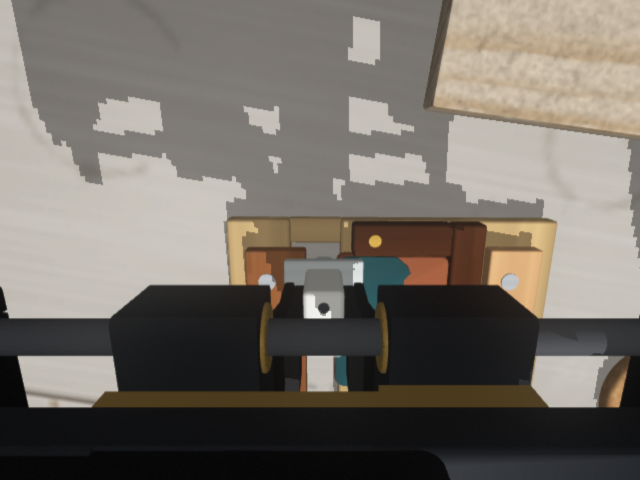

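Call:
{"name": "drive_tool", "arguments": {
  "moves": "0 0 -0.001 0 1;0 0 -0.001 0 1;0 0 0 0 1"
}}

```text
time: 35.58
ee_pos: [0.6313, 0.077, 0.0412]
eef_rot: [0.454, 0.541, -0.455, 0.542]
ft_force: [-9.5, -1.9, 18.8]
width: 0.0157
```

Call:
{"name": "drive_tool", "arguments": {
  "moves": "0 0 0.02 0 1;0 0 0.03 0 1;0 0 0.02 0 1;-0.04 -0.006 0 -3 1;-0.04 -0.006 0 -3 1;-0.04 -0.006 0 -3.7 1;-0.04 -0.006 0 0 1;-0.03 -0.006 0 0 1;0 0 0 0 1;0 0 0 0 1"
}}

```text
time: 36.83
ee_pos: [0.4422, 0.047, 0.1099]
eef_rot: [0.499, 0.501, -0.498, 0.502]
ft_force: [-0.2, 0.2, -1.0]
width: 0.0159
```

Run:
```python
from h import *
st('w28')
```

```text
pos [0.4422 0.047  0.1099] board [-250.1  -16.7] jaw 0.28 F [-0.2  0.2 -1. ] w 15.9 t 36.8
```

View pics/w28.png

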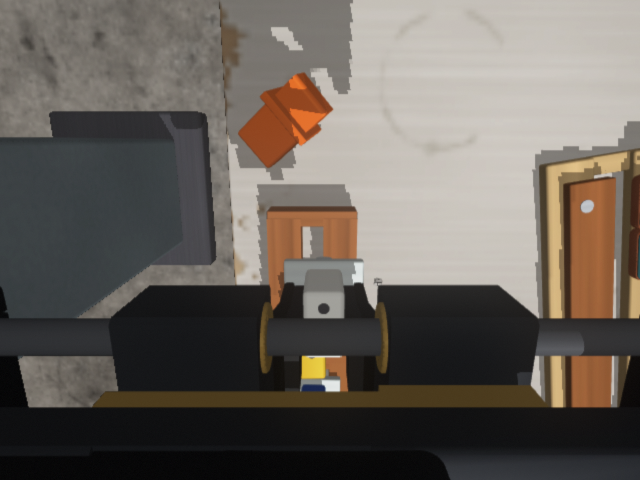

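Call:
{"name": "drive_tool", "arguments": {
  "moves": "-0.006 -0.001 0 0 1;0 0 -0.02 0 1;0 0 -0.018 0 1;0 0 -0.005 0 1;0 0 0 0 1"
}}

```text
time: 37.5
ee_pos: [0.4352, 0.0462, 0.0664]
eef_rot: [0.499, 0.502, -0.499, 0.501]
ft_force: [-0.1, 0.2, -1.1]
width: 0.0161
```

Run:
```python
from h import *
st()
```

```text
pos [0.4352 0.0462 0.0664] board [-257.1  -16.3] jaw 0.31 F [-0.1  0.2 -1.1] w 16.1 t 37.5
```

Call:
{"name": "drive_tool", "arguments": {
  "moves": "0 0 -0.008 0 1;0 0 -0.008 0 1;0 0 -0.005 0 1;0 0 0 0 1"
}}

```text
time: 38.0
ee_pos: [0.435, 0.046, 0.0449]
eef_rot: [0.499, 0.502, -0.499, 0.501]
ft_force: [-1.0, -0.3, -1.4]
width: 0.0163
```

Call:
{"name": "drive_tool", "arguments": {
  "moves": "0 0 -0.001 0 1;0 0 0 0 0.8;0 0 0 0 0.5;0 0 0 0 0.5;0 0 0.02 0 0.5;0 0 0.022 0 0.5;0 -0.02 0 0 0.5;0 -0.02 0 0 0.5;0 -0.008 0 0 0.5;0 0 0 0 0.5"
}}

```text
time: 39.25
ee_pos: [0.4353, -0.0022, 0.0863]
eef_rot: [0.499, 0.501, -0.499, 0.501]
ft_force: [0.5, 0.2, -0.4]
width: 0.0434
```

Run:
```python
from h import *
st('w29')
```

```text
pos [ 0.4353 -0.0022  0.0863] board [-265.3  -63.9] jaw 0.24 F [ 0.5  0.2 -0.4] w 43.4 t 39.2
```

View pics/w29.png

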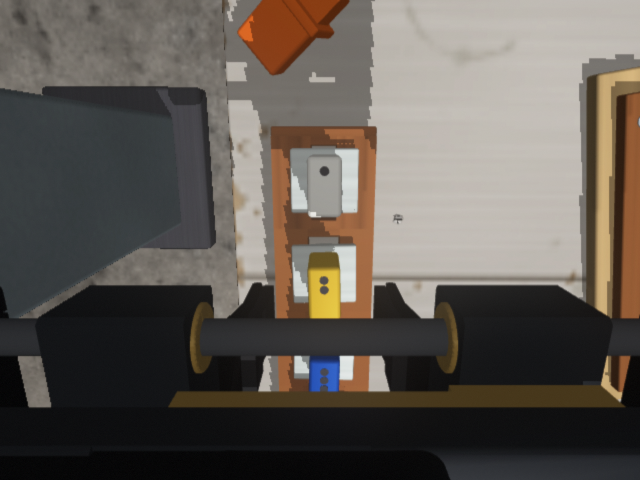

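Call:
{"name": "drive_tool", "arguments": {
  "moves": "0.001 -0.002 -0.02 0 0.5;0 0 -0.018 0 0.5;0 0 0 0 0.5;0 0 0 0 0.5"
}}

```text
time: 39.8
ee_pos: [0.4364, -0.0036, 0.0486]
eef_rot: [0.499, 0.501, -0.498, 0.501]
ft_force: [0.0, 0.7, 0.1]
width: 0.0435
```

Call:
{"name": "drive_tool", "arguments": {
  "moves": "0 0 -0.005 0 0.5;0 0 0 0 0.7;0 0 0 0 1;0 0 0 0 1;0 0 0 0 1"
}}

```text
time: 40.42
ee_pos: [0.4363, -0.0041, 0.0434]
eef_rot: [0.499, 0.501, -0.499, 0.501]
ft_force: [-0.6, -0.9, 1.3]
width: 0.016
```

Run:
```python
from h import *
st()
```

```text
pos [ 0.4363 -0.0041  0.0434] board [-264.6  -66. ] jaw 0.28 F [-0.6 -0.9  1.3] w 16.0 t 40.4
```

Call:
{"name": "drive_tool", "arguments": {
  "moves": "0 0 0.02 0 1;0 0 0.03 0 1;0 0 0.02 0 1;0.04 0.016 0 3 1;0.04 0.016 0 3 1;0.04 0.016 0 3.6 1;0.04 0.016 0 0 1;0.034 0.016 0 0 1;0 0 0 0 1;0 0 0 0 1"
}}

```text
time: 41.68
ee_pos: [0.6297, 0.0758, 0.1129]
eef_rot: [0.455, 0.542, -0.455, 0.541]
ft_force: [-0.5, -0.5, -0.0]
width: 0.0161
```

Run:
```python
from h import *
st()
```

```text
pos [0.6297 0.0758 0.1129] board [-60.5 -20.3] jaw 9.9 F [-0.5 -0.5 -0. ] w 16.1 t 41.7
```

Call:
{"name": "drive_tool", "arguments": {
  "moves": "0.001 0.001 -0.02 0 1;0 0 -0.02 0 1;0 0 -0.008 0 1;0 0 0 0 1"
}}

```text
time: 42.18
ee_pos: [0.6306, 0.0767, 0.0643]
eef_rot: [0.455, 0.542, -0.455, 0.541]
ft_force: [0.6, -1.1, -0.4]
width: 0.0157
```

Run:
```python
from h import *
st()
```

```text
pos [0.6306 0.0767 0.0643] board [-59.4 -19.6] jaw 9.88 F [ 0.6 -1.1 -0.4] w 15.7 t 42.2
```

Call:
{"name": "drive_tool", "arguments": {
  "moves": "0 0 -0.004 0 1;0 0 -0.003 0 1;0 0 -0.003 0 1;0 0 -0.003 0 1;0 0 0 0 1"
}}

```text
time: 42.8
ee_pos: [0.6312, 0.0769, 0.0521]
eef_rot: [0.455, 0.541, -0.455, 0.541]
ft_force: [0.6, 1.1, -0.8]
width: 0.0158
```

Run:
```python
from h import *
st()
```

```text
pos [0.6312 0.0769 0.0521] board [-58.8 -19.5] jaw 9.89 F [ 0.6  1.1 -0.8] w 15.8 t 42.8
```

Call:
{"name": "drive_tool", "arguments": {
  "moves": "0 0 -0.004 0 1;0 0 -0.003 0 1;0 0 -0.003 0 1;0 0 -0.001 0 1;0 0 0 0 1"
}}

```text
time: 43.42
ee_pos: [0.6312, 0.0769, 0.0415]
eef_rot: [0.455, 0.541, -0.455, 0.541]
ft_force: [-3.8, -0.1, 3.3]
width: 0.0159
```

Run:
```python
from h import *
st()
```

```text
pos [0.6312 0.0769 0.0415] board [-58.8 -19.4] jaw 9.89 F [-3.8 -0.1  3.3] w 15.9 t 43.4
```

Call:
{"name": "drive_tool", "arguments": {
  "moves": "0 0 -0.001 0 1;0 0 0 0 1"
}}

```text
time: 43.68
ee_pos: [0.6312, 0.0769, 0.0415]
eef_rot: [0.455, 0.541, -0.455, 0.541]
ft_force: [-7.4, -1.3, 12.4]
width: 0.0161
```

Call:
{"name": "drive_tool", "arguments": {
  "moves": "0 0 0.02 0 1;0 0 0.03 0 1;0 0 0.02 0 1;-0.04 -0.016 0 -3 1;-0.04 -0.016 0 -3 1;-0.04 -0.016 0 -3.6 1;-0.04 -0.016 0 0 1;-0.034 -0.016 0 0 1;0 0 0 0 1;0 0 0 0 1"
}}

```text
time: 44.92
ee_pos: [0.4382, -0.003, 0.111]
eef_rot: [0.499, 0.501, -0.498, 0.502]
ft_force: [0.7, -0.0, -0.7]
width: 0.0155
```

Run:
```python
from h import *
st()
```

```text
pos [ 0.4382 -0.003   0.111 ] board [-262.6  -65.2] jaw 0.29 F [ 0.7 -0.  -0.7] w 15.5 t 44.9
```

Call:
{"name": "drive_tool", "arguments": {
  "moves": "-0.002 -0.001 0 0 1;0 0 -0.02 0 1;0 0 -0.018 0 1;0 0 -0.005 0 1;0 0 0 0 1"
}}

```text
time: 45.55
ee_pos: [0.4355, -0.0036, 0.0674]
eef_rot: [0.499, 0.502, -0.498, 0.501]
ft_force: [0.7, 0.6, -1.0]
width: 0.016
```

Call:
{"name": "drive_tool", "arguments": {
  "moves": "0 0 -0.008 0 1;0 0 -0.008 0 1;0 0 -0.005 0 1;0 0 0 0 1"
}}

```text
time: 46.05
ee_pos: [0.435, -0.004, 0.046]
eef_rot: [0.499, 0.502, -0.499, 0.501]
ft_force: [0.2, 0.3, -1.8]
width: 0.016
```

Release; move to gauge 16 at (436.4, -53.5).

Call:
{"name": "drive_tool", "arguments": {
  "moves": "0 0 -0.002 0 1;0 0 0 0 0.8;0 0 0 0 0.5;0 0 0 0 0.5;0 0 0.02 0 0.5;0 0 0.022 0 0.5;0 -0.02 0 0 0.5;0 -0.02 0 0 0.5;0 -0.009 0 0 0.5;0 0 0 0 0.5"
}}

```text
time: 47.3
ee_pos: [0.4352, -0.0532, 0.0863]
eef_rot: [0.499, 0.501, -0.499, 0.501]
ft_force: [-0.4, 1.6, 0.4]
width: 0.0435
```

Run:
```python
from h import *
st('w30')
```

```text
pos [ 0.4352 -0.0532  0.0863] board [-274.1 -114.2] jaw 0.23 F [-0.4  1.6  0.4] w 43.5 t 47.3
```

View pics/w30.png

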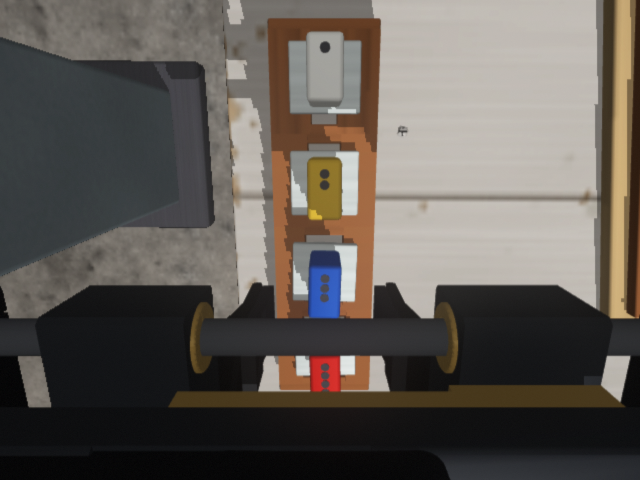

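White and yellow sit in their slots. Take the blue.

Call:
{"name": "drive_tool", "arguments": {
  "moves": "0.001 0 -0.02 0 0.5;0 0 -0.02 0 0.5;0 0 -0.003 0 0.5;0 0 0 0 0.5;0 0 0 0 0.7;0 0 0 0 1;0 0 0 0 1;0 0 0 0 1"
}}

```text
time: 48.35
ee_pos: [0.4363, -0.0532, 0.0435]
eef_rot: [0.499, 0.501, -0.499, 0.501]
ft_force: [-0.5, 0.3, 2.9]
width: 0.0159
```

Run:
```python
from h import *
st()
```

```text
pos [ 0.4363 -0.0532  0.0435] board [-273.  -114.3] jaw 0.28 F [-0.5  0.3  2.9] w 15.9 t 48.4
```

Call:
{"name": "drive_tool", "arguments": {
  "moves": "0 0 0.02 0 1;0 0 0.03 0 1;0 0 0.02 0 1;0.04 0.026 0 3 1;0.04 0.026 0 3 1;0.04 0.026 0 3.6 1;0.04 0.026 0 0 1;0.034 0.026 0 0 1;0 0 0 0 1;0 0 0 0 1"
}}

```text
time: 49.6
ee_pos: [0.6298, 0.0766, 0.1128]
eef_rot: [0.455, 0.541, -0.455, 0.541]
ft_force: [-0.1, 0.3, -0.4]
width: 0.0163
```

Run:
```python
from h import *
st('w31')
```

```text
pos [0.6298 0.0766 0.1128] board [-60.2 -19.5] jaw 9.89 F [-0.1  0.3 -0.4] w 16.3 t 49.6
```

View pics/w31.png

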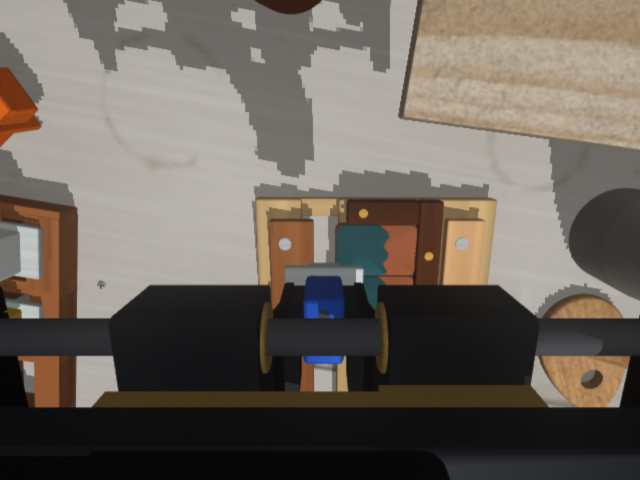

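Call:
{"name": "drive_tool", "arguments": {
  "moves": "0.001 0 -0.02 0 1;0 0 -0.02 0 1;0 0 -0.008 0 1;0 0 0 0 1"
}}

```text
time: 50.15
ee_pos: [0.6307, 0.0768, 0.0643]
eef_rot: [0.455, 0.542, -0.455, 0.541]
ft_force: [0.1, 0.5, -0.1]
width: 0.016
```

Call:
{"name": "drive_tool", "arguments": {
  "moves": "0 0 -0.003 0 1;0 0 -0.002 0 1;0 0 -0.002 0 1;0 0 -0.002 0 1;0 0 0 0 1"
}}

```text
time: 50.78
ee_pos: [0.6314, 0.077, 0.0571]
eef_rot: [0.455, 0.541, -0.455, 0.541]
ft_force: [-1.9, -0.9, 6.0]
width: 0.0157
```

Run:
```python
from h import *
st()
```

```text
pos [0.6314 0.077  0.0571] board [-58.5 -19.4] jaw 9.89 F [-1.9 -0.9  6. ] w 15.7 t 50.8
```

Call:
{"name": "drive_tool", "arguments": {
  "moves": "0 0 -0.001 0 1;0 0 0 0 1"
}}

```text
time: 51.02
ee_pos: [0.6315, 0.077, 0.0568]
eef_rot: [0.455, 0.541, -0.455, 0.542]
ft_force: [-5.0, -1.6, 13.2]
width: 0.016
```

Call:
{"name": "drive_tool", "arguments": {
  "moves": "-0.0005 0 0 0 1;-0.0005 0 0 0 1;0 0 -0.0005 0 1;0 0 0 0 1"
}}

```text
time: 51.52
ee_pos: [0.6312, 0.077, 0.0567]
eef_rot: [0.456, 0.54, -0.455, 0.542]
ft_force: [-3.6, -1.0, 12.5]
width: 0.0155
```

Run:
```python
from h import *
st('w32')
```

```text
pos [0.6312 0.077  0.0567] board [-58.8 -19.4] jaw 9.87 F [-3.6 -1.  12.5] w 15.5 t 51.5
```

Call:
{"name": "drive_tool", "arguments": {
  "moves": "0 0 0.02 0 1;0 0 0.03 0 1;0 0 0.004 0 1;-0.04 -0.026 0 -3 1;-0.04 -0.026 0 -3 1;-0.04 -0.026 0 -3.6 1;-0.04 -0.026 0 0 1;-0.034 -0.026 0 0 1;0 0 0 0 1;0 0 0 0 1"
}}

```text
time: 52.82
ee_pos: [0.4367, -0.0529, 0.1091]
eef_rot: [0.499, 0.501, -0.499, 0.502]
ft_force: [0.8, -0.2, 0.1]
width: 0.0157
```

Run:
```python
from h import *
st('w33')
```

```text
pos [ 0.4367 -0.0529  0.1091] board [-272.6 -114.2] jaw 0.28 F [ 0.8 -0.2  0.1] w 15.7 t 52.8
```

View pics/w33.png

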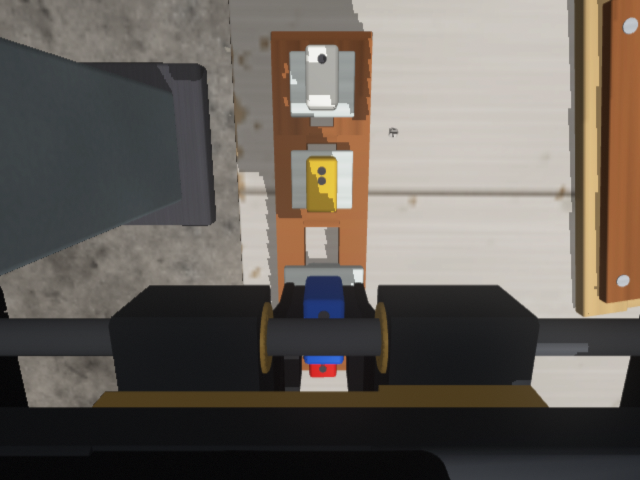

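Call:
{"name": "drive_tool", "arguments": {
  "moves": "0 0 -0.02 0 1;0 0 -0.018 0 1;0 0 -0.005 0 1;0 0 0 0 1;0 0 -0.008 0 1;0 0 -0.006 0 1;0 0 0 0 1"
}}

```text
time: 53.75
ee_pos: [0.436, -0.0531, 0.0514]
eef_rot: [0.499, 0.501, -0.499, 0.501]
ft_force: [-1.1, 0.0, -0.3]
width: 0.0157
```

Run:
```python
from h import *
st()
```

```text
pos [ 0.436  -0.0531  0.0514] board [-273.4 -114.2] jaw 0.29 F [-1.1  0.  -0.3] w 15.7 t 53.8
```

Release it in the slot and go back to yellow.

Call:
{"name": "drive_tool", "arguments": {
  "moves": "0 0 -0.006 0 1;0 0 -0.001 0 1;0 0 0 0 1;0 0 0 0 0.8;0 0 0 0 0.5;0 0 0 0 0.5;0 0 0.02 0 0.5;0 0 0.022 0 0.5;0 0.02 0 0 0.5;0 0.02 0 0 0.5;0 0.008 0 0 0.5;0 0 0 0 0.5"
}}

```text
time: 55.25
ee_pos: [0.4363, -0.005, 0.0868]
eef_rot: [0.499, 0.501, -0.499, 0.501]
ft_force: [-0.7, -0.8, 0.3]
width: 0.0437
```

Run:
```python
from h import *
st('w34');snap('side','s34')
i=load('s34')['color'][210:330,210:300,::-1];cv2.imwrite('pics/s34z.png',cv2.resize(i,(450,600),interpolation=cv2.INTER_CUBIC))
```

```text
pos [ 0.4363 -0.005   0.0868] board [-264.8  -66.8] jaw 0.34 F [-0.7 -0.8  0.3] w 43.7 t 55.2
```

View pics/w34.png

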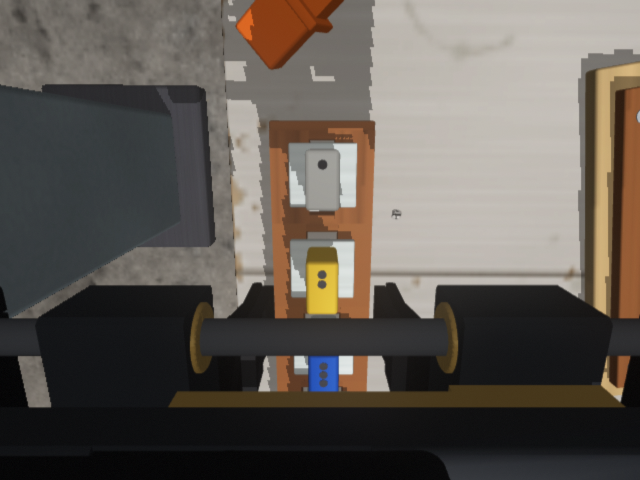

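View pics/s34z.png

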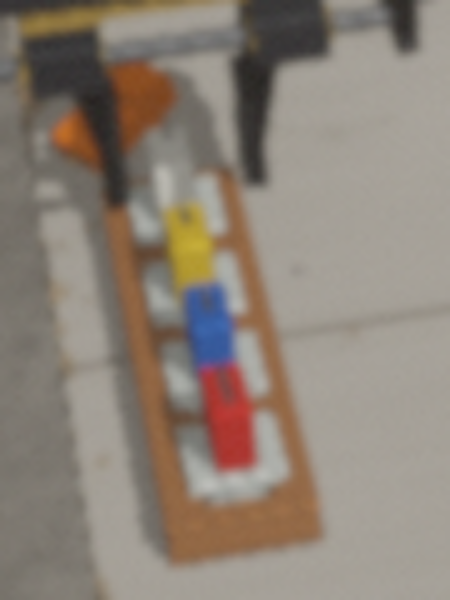

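Call:
{"name": "drive_tool", "arguments": {
  "moves": "-0.001 0.001 -0.02 0 0.5;0 0 -0.02 0 0.5;0 0 -0.003 0 0.5;0 0 0 0 0.5;0 0 0 0 0.7;0 0 0 0 1;0 0 0 0 1;0 0 0 0 1"
}}

```text
time: 56.35
ee_pos: [0.4354, -0.0042, 0.044]
eef_rot: [0.499, 0.501, -0.499, 0.501]
ft_force: [-0.9, 0.3, 2.5]
width: 0.0159
```

Call:
{"name": "drive_tool", "arguments": {
  "moves": "0 0 0.02 0 1;0 0 0.03 0 1;0 0 0.02 0 1;0.04 0.016 0 3 1;0.04 0.016 0 3 1;0.04 0.016 0 3.5 1;0.04 0.016 0 0 1;0.035 0.016 0 0 1;0 0 0 0 1;0 0 0 0 1"
}}

```text
time: 57.6
ee_pos: [0.6296, 0.0758, 0.1134]
eef_rot: [0.455, 0.541, -0.456, 0.541]
ft_force: [-0.5, -0.9, -0.5]
width: 0.0161
```

Run:
```python
from h import *
st('w35')
```

```text
pos [0.6296 0.0758 0.1134] board [-60.5 -20.2] jaw 9.8 F [-0.5 -0.9 -0.5] w 16.1 t 57.6
```

View pics/w35.png

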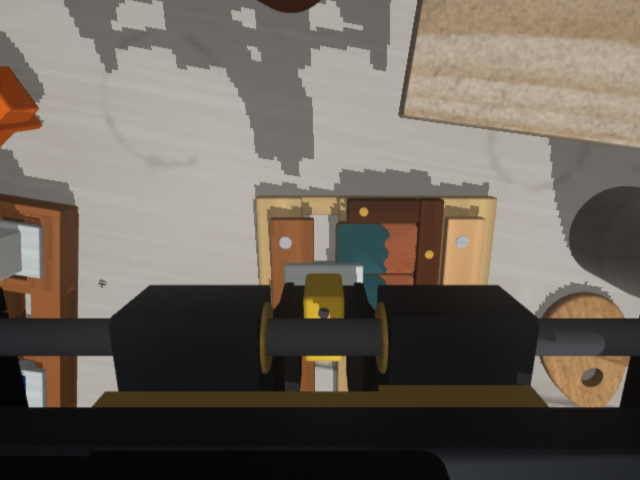

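Call:
{"name": "drive_tool", "arguments": {
  "moves": "0.001 0.001 -0.02 0 1;0 0 -0.02 0 1;0 0 -0.008 0 1;0 0 0 0 1;0 0 -0.004 0 1;0 0 -0.003 0 1;0 0 -0.003 0 1;0 0 -0.003 0 1;0 0 0 0 1"
}}

```text
time: 58.78
ee_pos: [0.6312, 0.0769, 0.0526]
eef_rot: [0.455, 0.541, -0.456, 0.541]
ft_force: [-0.2, -0.3, -0.4]
width: 0.0159
```

Call:
{"name": "drive_tool", "arguments": {
  "moves": "0 0 -0.004 0 1;0 0 -0.003 0 1;0 0 -0.003 0 1;0 0 -0.001 0 1;0 0 0 0 1"
}}

```text
time: 59.4
ee_pos: [0.6312, 0.077, 0.0422]
eef_rot: [0.455, 0.541, -0.456, 0.541]
ft_force: [-3.7, -1.3, 4.8]
width: 0.0164
```

Run:
```python
from h import *
st()
```

```text
pos [0.6312 0.077  0.0422] board [-58.8 -19.4] jaw 9.79 F [-3.7 -1.3  4.8] w 16.4 t 59.4
```

Call:
{"name": "drive_tool", "arguments": {
  "moves": "0 0 0 0 0.9;0 0 0 0 0.7;0 0 0 0 0.6;0 0 0.02 0 0.6;0 0 0.03 0 0.6;0 -0.03 0.03 0 0.6;0 -0.04 0.02 0 0.6;0 -0.03 0 0 0.6;0 0 0 0 0.6"
}}

```text
time: 60.52
ee_pos: [0.6318, -0.0266, 0.1432]
eef_rot: [0.457, 0.539, -0.457, 0.541]
ft_force: [0.6, 0.8, -0.7]
width: 0.0352
```

Run:
```python
from h import *
st('w36');snap('side','s36')
```

```text
pos [ 0.6318 -0.0266  0.1432] board [ -75.8 -121.5] jaw 9.52 F [ 0.6  0.8 -0.7] w 35.2 t 60.5
```

View pics/w36.png

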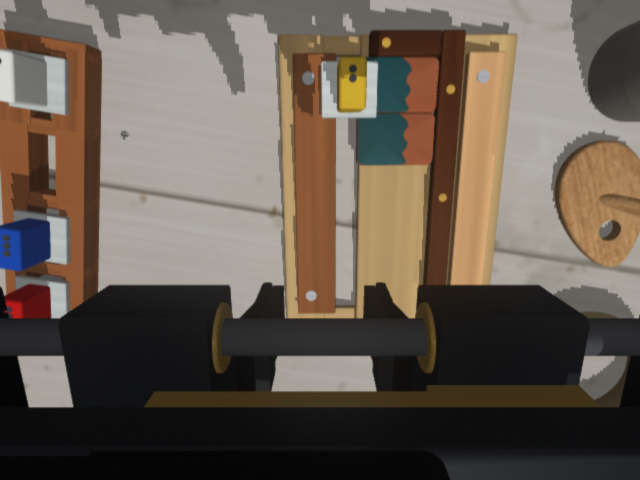

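View pics/s36.png

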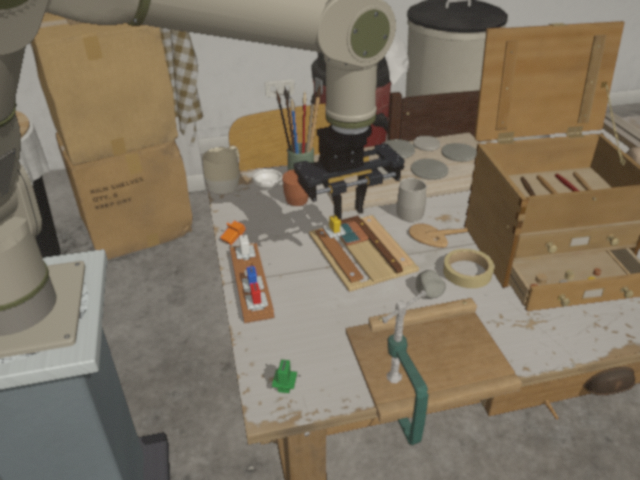

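Run:
```python
from h import *
i=load('w36')['color'][25:185,300:480,::-1];cv2.imwrite('pics/w36z.png',cv2.resize(i,(675,600),interpolation=cv2.INTER_CUBIC))
```

```text
(no output)
```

View pics/w36z.png

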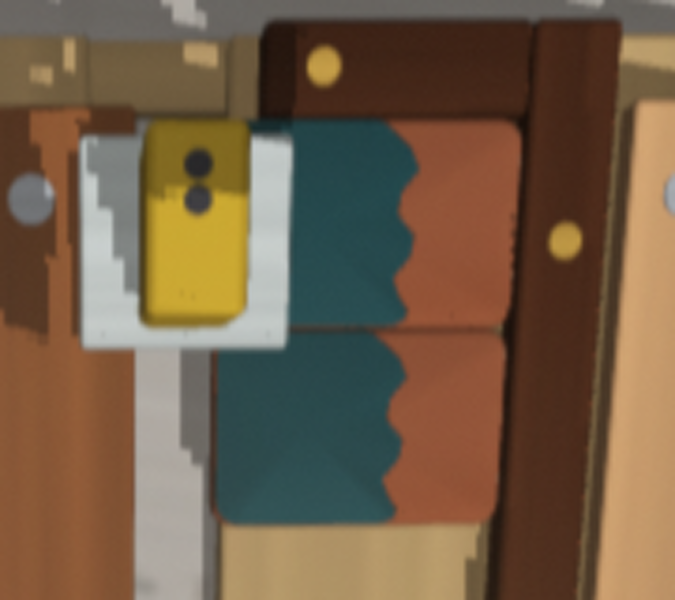

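Call:
{"name": "drive_tool", "arguments": {
  "moves": "-0.03 0.012 0.01 -7 0.5;-0.03 0.015 0.01 -7 0.5;-0.03 0.015 0 -7 0.5;-0.03 0.015 0 -7 0.5;-0.03 0.015 0 -7.5 0.5;-0.03 0.015 0 -7.5 0.5;-0.03 0.015 0 -7.5 0.5;-0.015 0.015 0 -8 0.5;0 0 0 0 0.5;0 0 0 0 0.5"
}}

```text
time: 61.88
ee_pos: [0.4066, 0.0941, 0.1621]
eef_rot: [0.661, 0.25, -0.661, 0.251]
ft_force: [-0.3, -0.4, -0.5]
width: 0.0433
```

Run:
```python
from h import *
st('w37');print(r.read_state()['joint_positions'].round(2))
```

```text
pos [0.4066 0.0941 0.1621] board [-277.1   35.9] jaw -48.51 F [-0.3 -0.4 -0.5] w 43.3 t 61.9
[ 0.61 -0.04 -0.9   2.03 -0.04  1.14 -1.13]
```

View pics/w37.png

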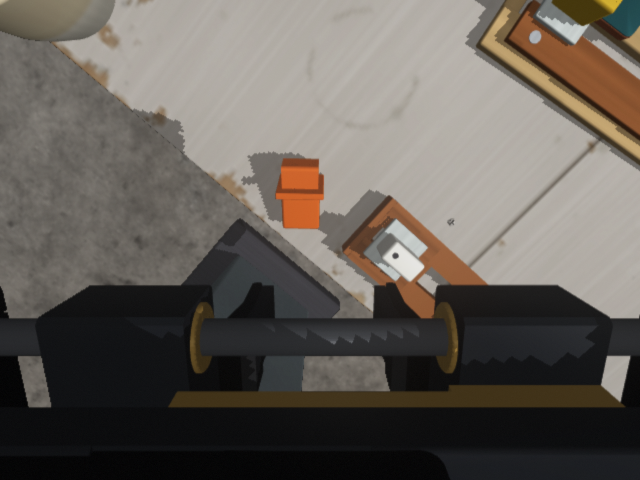

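Run:
```python
from h import *
c=load('w37')
i=c['color'][140:245,250:355,::-1];cv2.imwrite('pics/o37.png',cv2.resize(i,(600,600),interpolation=cv2.INTER_CUBIC))
for n,uv,z in [('top end L',(281,160),.02),('top end R',(319,160),.02),('flange L',(276,193),.03),('flange R',(324,193),.03),('near end L',(283,227),.02),('near end R',(319,229),.02)]: print(n,(ray(c,*uv,z)*1000).round(1))
```

```text
top end L [429.1 155.6  20. ]
top end R [447.3 135.   20. ]
flange L [410.1 143.   30. ]
flange R [432.8 117.4  30. ]
near end L [392.2 122.7  20. ]
near end R [409.  101.4  20. ]
```

View pics/o37.png

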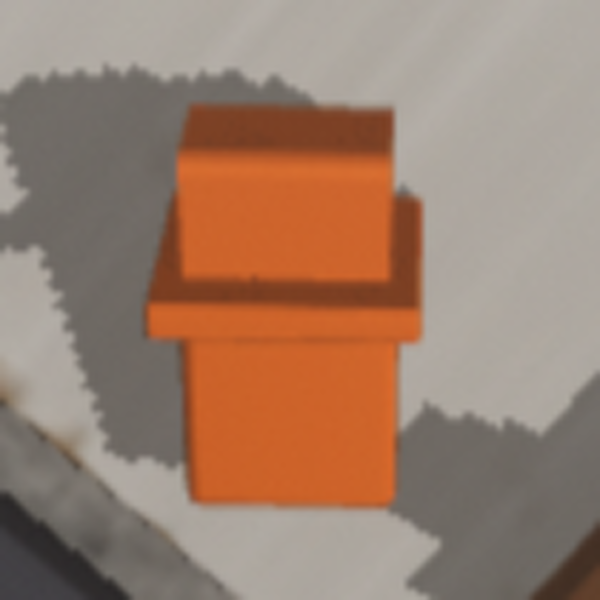

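Call:
{"name": "drive_tool", "arguments": {
  "moves": "0.001 0.024 0 0 0.5;0 0 -0.04 0 0.5;0 0 -0.04 0 0.5;0 0 -0.03 0 0.5;0 0 0 0 0.5",
  "newtons": 6
}}

```text
time: 62.55
ee_pos: [0.4059, 0.1178, 0.0502]
eef_rot: [-0.66, -0.251, 0.663, -0.249]
ft_force: [0.6, 1.0, 0.3]
width: 0.0437
```

Run:
```python
from h import *
st('w38')
```

```text
pos [0.4059 0.1178 0.0502] board [-273.7   59.3] jaw -48.63 F [0.6 1.  0.3] w 43.7 t 62.5
```

View pics/w38.png

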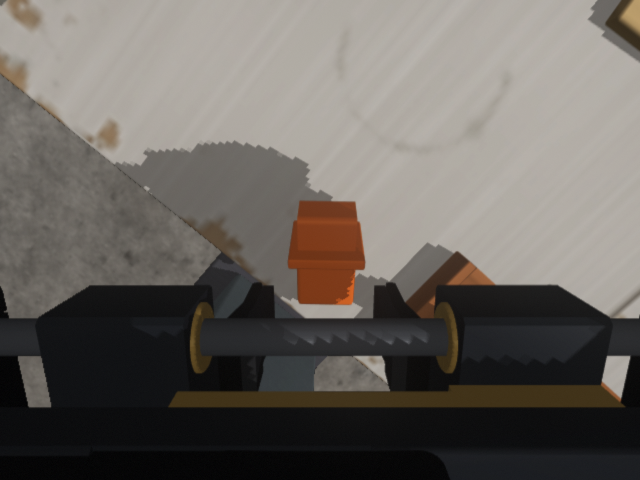

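Run:
```python
from h import *
c=load('w38')
for z in (.012,.02): print(proj(c,[.4059,.1178,z]),proj(c,[.408,.1185,z]),proj(c,[.416,.1255,z]))
for uv in [(298,297),(353,304)]: print(ray(c,*uv,.018),ray(c,*uv,.008))
for uv in [(302,203),(355,203),(289,266),(364,266)]: print(ray(c,*uv,.02),ray(c,*uv,.036))
```

```text
[324.87332913 285.27182451] [326.58211066 281.48256595] [326.69131535 261.38660515]
[324.8731335  291.06639817] [326.65016982 287.14172056] [326.76478499 266.31335499]
[0.39415232 0.12518255 0.018     ] [0.3906042 0.123019  0.008    ]
[0.40942077 0.10225021 0.018     ] [0.40670391 0.09883817 0.008     ]
[0.43134331 0.15426026 0.02      ] [0.43380749 0.15519926 0.036     ]
[0.44744488 0.13599313 0.02      ] [0.44849104 0.13854085 0.036     ]
[0.40413839 0.13918046 0.02      ] [0.40899843 0.14144749 0.036     ]
[0.42792219 0.1122273  0.02      ] [0.43068766 0.11686801 0.036     ]
```

Call:
{"name": "drive_tool", "arguments": {
  "moves": "0.002 0.002 -0.02 0 0.5;0 0 -0.012 0 0.5;0 0 -0.003 0 0.5;0 0 0 0 0.5;0 0 0 0 0.8;0 0 0 0 0.8;0 0 0 0 0.8",
  "newtons": 6
}}

```text
time: 63.48
ee_pos: [0.4095, 0.1199, 0.0171]
eef_rot: [0.662, 0.249, -0.662, 0.249]
ft_force: [-0.2, -0.4, 2.2]
width: 0.0281
```

Run:
```python
from h import *
st('w39')
```

```text
pos [0.4095 0.1199 0.0171] board [-269.9   60.8] jaw -48.72 F [-0.2 -0.4  2.2] w 28.1 t 63.5
```

View pics/w39.png

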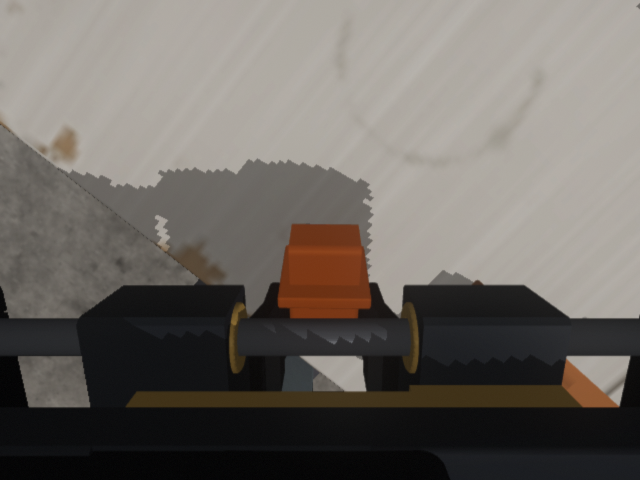

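Gripped at 28 mm across the grip. First part of the arc.

Call:
{"name": "drive_tool", "arguments": {
  "moves": "0.001 0.001 0.007 0 0.8;0.003 0.0025 0.004 0 0.8;0.003 0.0025 0.004 0 0.8;0.004 0.0035 0.005 0 0.8;0.004 0.0035 0.005 0 0.8;0 0 0 0 0.8"
}}

```text
time: 64.28
ee_pos: [0.4248, 0.1334, 0.0422]
eef_rot: [0.662, 0.249, -0.661, 0.249]
ft_force: [-0.7, 0.1, -0.7]
width: 0.0281
```

Run:
```python
from h import *
st('w40')
```

```text
pos [0.4248 0.1334 0.0422] board [-252.5   71.5] jaw -48.69 F [-0.7  0.1 -0.7] w 28.1 t 64.3
```

View pics/w40.png

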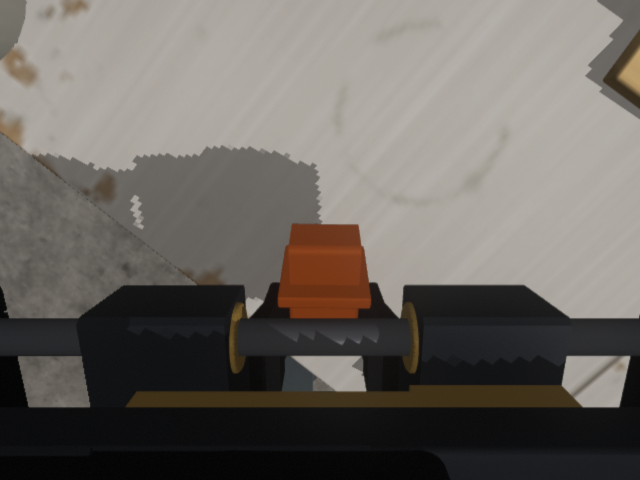

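Call:
{"name": "drive_tool", "arguments": {
  "moves": "0 0 0.004 0 0.8;0 0 0 0 0.8;0 0 0 0 0.8;0 0 0 0 0.8",
  "newtons": 3
}}

```text
time: 64.82
ee_pos: [0.4242, 0.1328, 0.0458]
eef_rot: [-0.662, -0.249, 0.662, -0.249]
ft_force: [-0.4, 0.0, 0.1]
width: 0.028
```

Run:
```python
from h import *
st('w41')
```

```text
pos [0.4242 0.1328 0.0458] board [-253.2   71. ] jaw -48.71 F [-0.4  0.   0.1] w 28.0 t 64.8
```

View pics/w41.png

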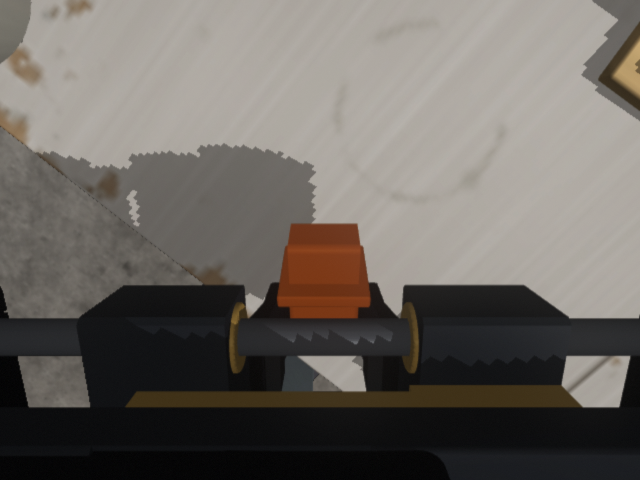

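Call:
{"name": "drive_tool", "arguments": {
  "moves": "0 0 -0.015 0 0.8;0 0 -0.012 0 0.8;0 0 0 0 0.8;0 0 0 0 0.55;0 0 0 0 0.5;0 0 0.005 0 0.5;-0.006 -0.005 0 0 0.5;0 0 0 0 0.5"
}}

```text
time: 65.88
ee_pos: [0.4178, 0.1272, 0.0238]
eef_rot: [-0.662, -0.249, 0.662, -0.249]
ft_force: [-0.5, -0.6, -0.4]
width: 0.0431
```

Run:
```python
from h import *
st('w42')
```

```text
pos [0.4178 0.1272 0.0238] board [-260.5   66.6] jaw -48.74 F [-0.5 -0.6 -0.4] w 43.1 t 65.9
```

View pics/w42.png

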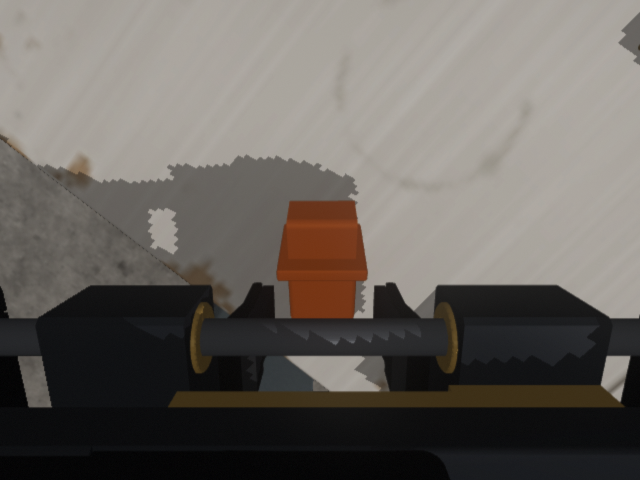

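Call:
{"name": "drive_tool", "arguments": {
  "moves": "-0.0045 -0.004 -0.001 0 0.5;0 0 0 0 0.5;0 0 0 0 0.8;0 0 0 0 0.8;0 0 0 0 0.8;0 0 0.005 0 0.8;0 0 0.005 0 0.8;0 0 0.01 0 0.8;0 0 0 0 0.8",
  "newtons": 3
}}

```text
time: 67.05
ee_pos: [0.4144, 0.1239, 0.0438]
eef_rot: [0.662, 0.249, -0.661, 0.25]
ft_force: [-1.8, -0.3, 2.9]
width: 0.0282
```

Run:
```python
from h import *
st('w43')
```

```text
pos [0.4144 0.1239 0.0438] board [-264.4   63.9] jaw -48.73 F [-1.8 -0.3  2.9] w 28.2 t 67.0
```

View pics/w43.png

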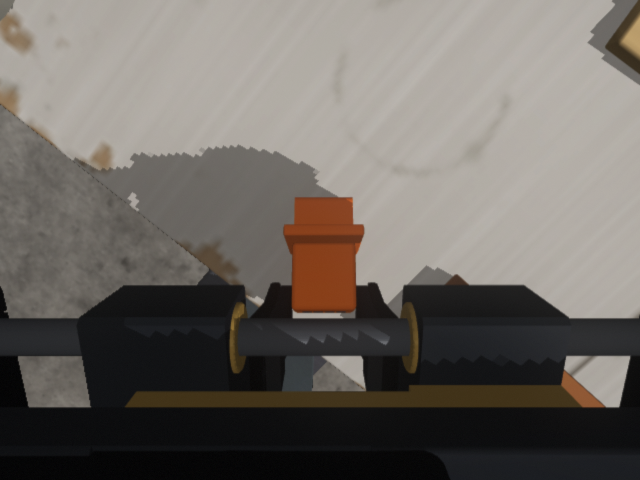

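Call:
{"name": "drive_tool", "arguments": {
  "moves": "0.003 0.0025 0.004 0 0.8;0.003 0.0025 0.004 0 0.8;0.003 0.0025 0.003 0 0.8;0 0 0 0 0.8;0 0 0 0 0.8"
}}

```text
time: 67.72
ee_pos: [0.4226, 0.1314, 0.0537]
eef_rot: [-0.662, -0.249, 0.662, -0.249]
ft_force: [0.4, -0.1, -1.4]
width: 0.0281
```

Run:
```python
from h import *
st('w44')
```

```text
pos [0.4226 0.1314 0.0537] board [-255.    69.8] jaw -48.71 F [ 0.4 -0.1 -1.4] w 28.1 t 67.7
```

View pics/w44.png

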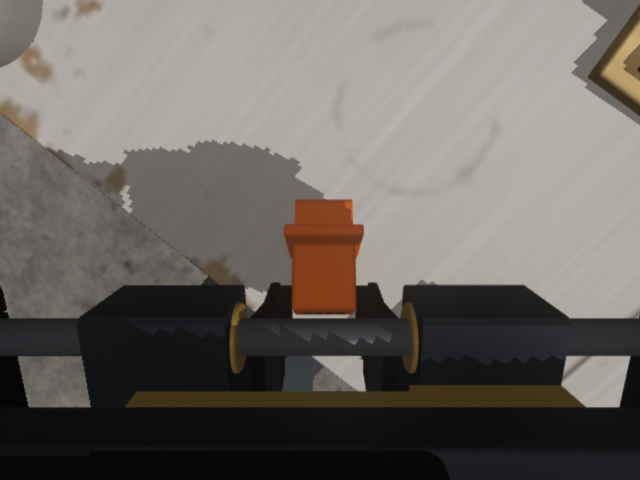

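Run:
```python
from h import *
snap('side','s44')
i=load('s44')['color'][170:270,190:300,::-1];cv2.imwrite('pics/s44z.png',cv2.resize(i,(660,600),interpolation=cv2.INTER_CUBIC))
```

```text
(no output)
```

View pics/s44z.png

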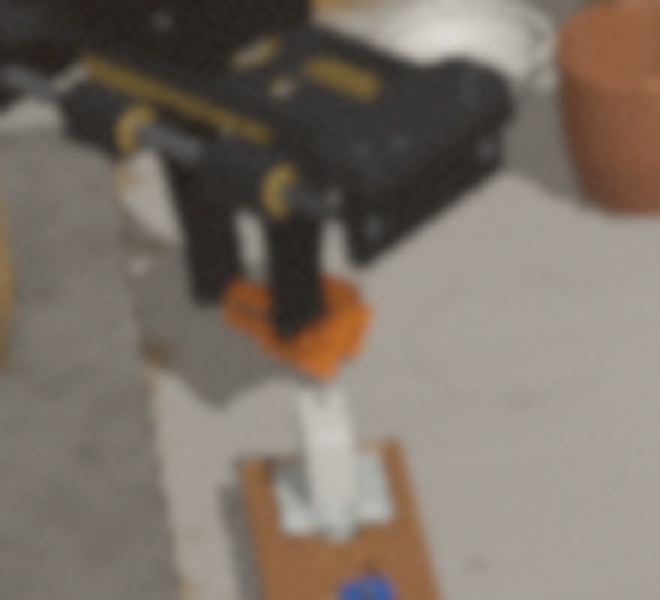

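Call:
{"name": "drive_tool", "arguments": {
  "moves": "0.005 0.004 0.03 0 0.8;0 0 -0.03 0 0.8;0 0 0.03 0 0.8;0 0 -0.03 0 0.8;0 0 0.03 0 0.8;0 0 -0.03 0 0.8;0 0 0.03 0 0.8;0 0 0 0 0.8",
  "newtons": 3
}}

```text
time: 68.82
ee_pos: [0.4287, 0.1358, 0.085]
eef_rot: [0.663, 0.249, -0.661, 0.249]
ft_force: [0.5, 0.3, -1.0]
width: 0.0282
```

Run:
```python
from h import *
st('w45');snap('side','s45')
i=load('s45')['color'][160:260,190:300,::-1];cv2.imwrite('pics/s45z.png',cv2.resize(i,(660,600),interpolation=cv2.INTER_CUBIC))
```

```text
pos [0.4287 0.1358 0.085 ] board [-248.3   73.1] jaw -48.72 F [ 0.5  0.3 -1. ] w 28.2 t 68.8
```

View pics/w45.png

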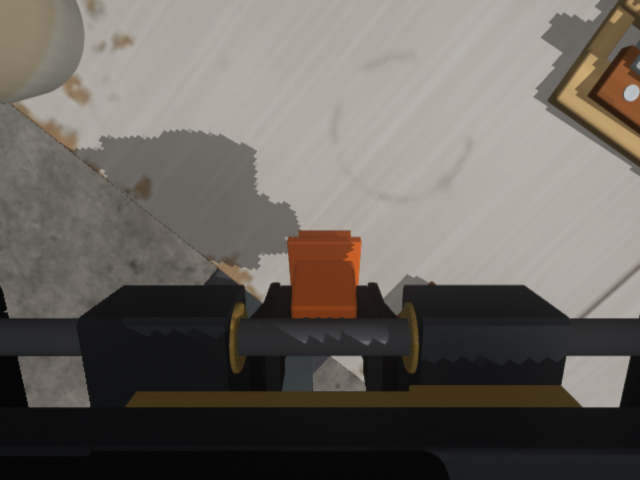

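View pics/s45z.png

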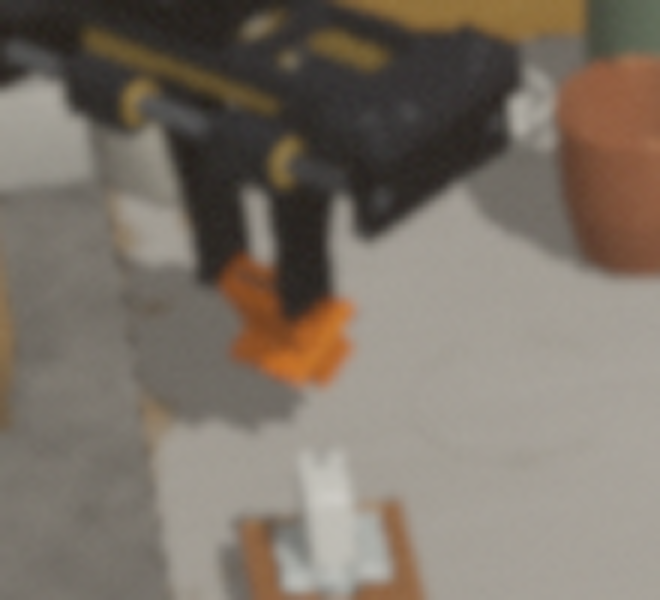

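Shaking works: the foot swings down. More of the same.

Call:
{"name": "drive_tool", "arguments": {
  "moves": "0 0 -0.03 0 0.8;0 0 0.03 0 0.8;0 0 -0.03 0 0.8;0 0 0.03 0 0.8;0 0 -0.03 0 0.8;0 0 0.03 0 0.8;0 0 -0.03 0 0.8;0 0 0.03 0 0.8;0 0 0 0 0.8",
  "newtons": 3
}}

```text
time: 70.05
ee_pos: [0.4284, 0.1356, 0.0845]
eef_rot: [0.662, 0.249, -0.661, 0.249]
ft_force: [-0.3, 0.7, -0.7]
width: 0.0279
```

Run:
```python
from h import *
st('w46');snap('side','s46')
i=load('s46')['color'][160:260,190:300,::-1];cv2.imwrite('pics/s46z.png',cv2.resize(i,(660,600),interpolation=cv2.INTER_CUBIC))
```

```text
pos [0.4284 0.1356 0.0845] board [-248.5   73. ] jaw -48.72 F [-0.3  0.7 -0.7] w 27.9 t 70.0
```

View pics/w46.png

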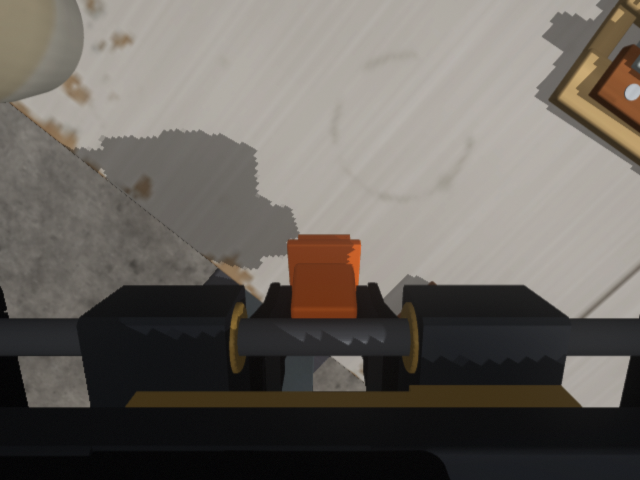

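View pics/s46z.png

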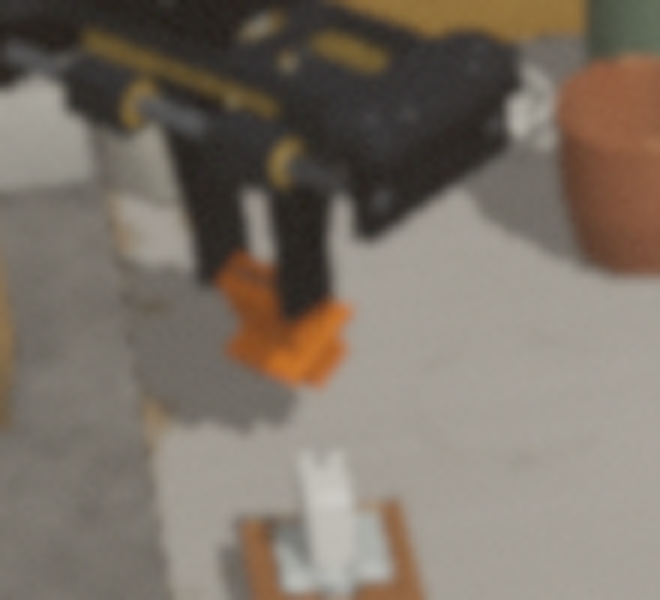

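Call:
{"name": "drive_tool", "arguments": {
  "moves": "0 0 -0.02 0 0.8;0 0 -0.005 0 0.8;0 0 -0.003 0 0.8;0 0 -0.002 0 0.8;0 0 0 0 0.8"
}}

```text
time: 70.78
ee_pos: [0.4279, 0.1354, 0.054]
eef_rot: [0.662, 0.249, -0.662, 0.249]
ft_force: [0.3, -0.2, -1.3]
width: 0.0278
```

Run:
```python
from h import *
st();snap('side','s47')
i=load('s47')['color'][170:270,190:300,::-1];cv2.imwrite('pics/s47z.png',cv2.resize(i,(660,600),interpolation=cv2.INTER_CUBIC))
```

```text
pos [0.4279 0.1354 0.054 ] board [-249.1   72.9] jaw -48.71 F [ 0.3 -0.2 -1.3] w 27.8 t 70.8
```

View pics/s47z.png

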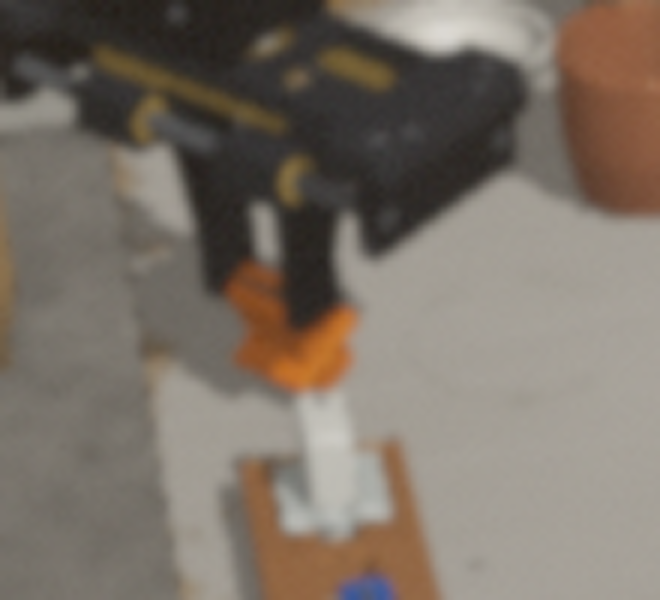

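Not yet touching; lower in 1–2 mm steps.

Call:
{"name": "drive_tool", "arguments": {
  "moves": "0 0 -0.002 0 0.8;0 0 -0.002 0 0.8;0 0 0 0 0.8"
}}

```text
time: 71.2
ee_pos: [0.428, 0.1353, 0.0499]
eef_rot: [0.662, 0.249, -0.662, 0.249]
ft_force: [0.4, -1.0, 1.5]
width: 0.0282
```

Call:
{"name": "drive_tool", "arguments": {
  "moves": "0 0 -0.002 0 0.8;0 0 -0.002 0 0.8;0 0 0 0 0.8"
}}

```text
time: 71.58
ee_pos: [0.4277, 0.1354, 0.0456]
eef_rot: [-0.662, -0.249, 0.662, -0.249]
ft_force: [0.3, -1.1, 0.7]
width: 0.0281
```

Call:
{"name": "drive_tool", "arguments": {
  "moves": "0 0 -0.001 0 0.8;0 0 -0.001 0 0.8;0 0 0 0 0.8"
}}

```text
time: 71.95
ee_pos: [0.4277, 0.1354, 0.0438]
eef_rot: [-0.662, -0.249, 0.662, -0.249]
ft_force: [-0.0, -1.4, 2.7]
width: 0.0281
```

Probably in contact now. Push along +u (0.755, 0.656).

Call:
{"name": "drive_tool", "arguments": {
  "moves": "0.0023 0.002 0 0 0.8;0.0023 0.002 0 0 0.8;0.0023 0.002 0 0 0.8;0 0 0 0 0.8"
}}

```text
time: 72.45
ee_pos: [0.4348, 0.1419, 0.0438]
eef_rot: [0.662, 0.25, -0.662, 0.249]
ft_force: [0.5, 0.3, 0.8]
width: 0.0277
```

Run:
```python
from h import *
st('w48');snap('side','s48')
i=load('s48')['color'][170:270,190:300,::-1];cv2.imwrite('pics/s48z.png',cv2.resize(i,(660,600),interpolation=cv2.INTER_CUBIC))
```

```text
pos [0.4348 0.1419 0.0438] board [-241.2   78.1] jaw -48.69 F [0.5 0.3 0.8] w 27.7 t 72.5
```

View pics/w48.png

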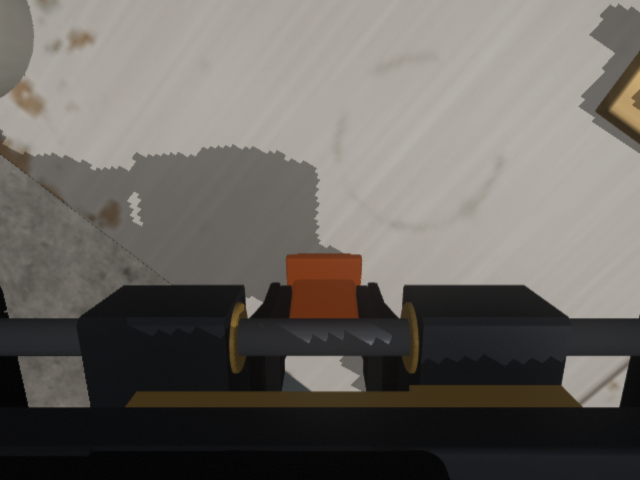

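View pics/s48z.png

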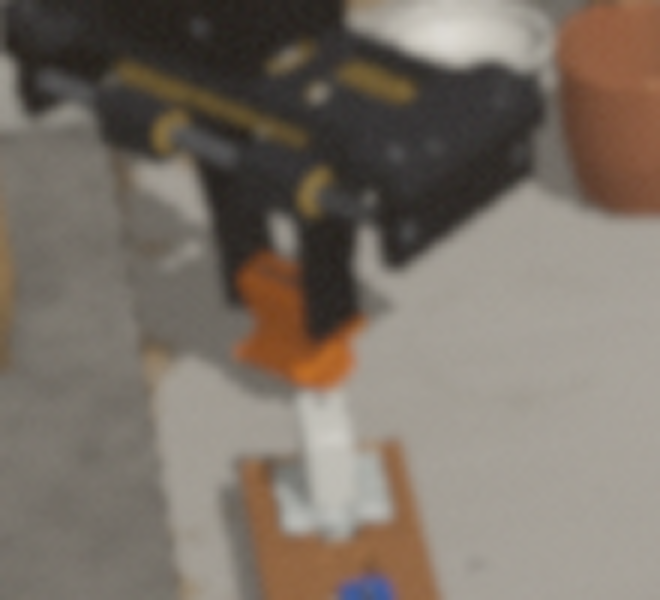

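Call:
{"name": "drive_tool", "arguments": {
  "moves": "0.0023 0.002 0 0 0.8;0.0023 0.002 0 0 0.8;0 0 0 0 0.8"
}}

```text
time: 72.92
ee_pos: [0.4393, 0.1457, 0.0438]
eef_rot: [0.662, 0.249, -0.662, 0.249]
ft_force: [-0.1, 0.1, -0.5]
width: 0.0282
```

Run:
```python
from h import *
st('w49');snap('side','s49')
i=load('s49')['color'][170:270,190:300,::-1];cv2.imwrite('pics/s49z.png',cv2.resize(i,(660,600),interpolation=cv2.INTER_CUBIC))
```

```text
pos [0.4393 0.1457 0.0438] board [-236.1   81.1] jaw -48.7 F [-0.1  0.1 -0.5] w 28.2 t 72.9
```

View pics/w49.png

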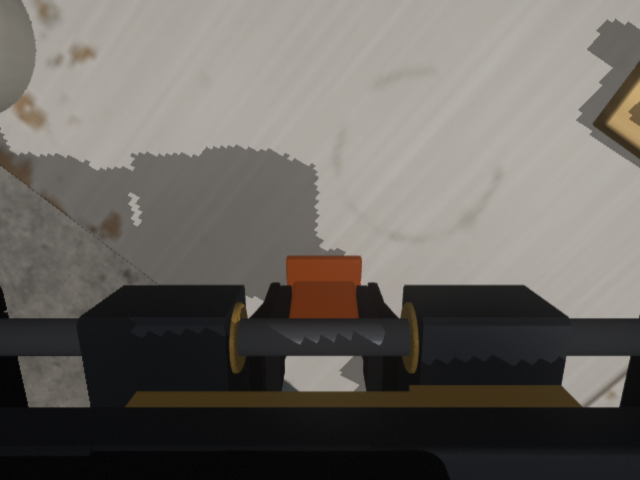

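View pics/s49z.png

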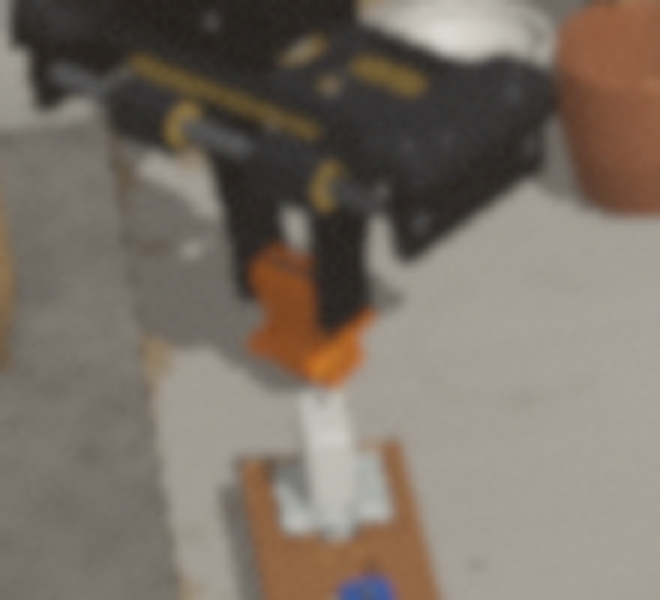

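Call:
{"name": "drive_tool", "arguments": {
  "moves": "0 0 -0.001 0 0.8;0 0 -0.001 0 0.8;0 0 -0.001 0 0.8;0 0 0 0 0.8"
}}

```text
time: 73.53
ee_pos: [0.4393, 0.1455, 0.0408]
eef_rot: [0.662, 0.249, -0.662, 0.249]
ft_force: [-1.2, 0.0, 2.8]
width: 0.0279
```

Call:
{"name": "drive_tool", "arguments": {
  "moves": "0.0023 0.002 0 0 0.8;0.0023 0.002 0 0 0.8;0 0 0 0 0.8"
}}

```text
time: 73.9
ee_pos: [0.4439, 0.1495, 0.0407]
eef_rot: [-0.662, -0.249, 0.662, -0.249]
ft_force: [1.0, -0.6, -0.6]
width: 0.028
```

Run:
```python
from h import *
st('w50');snap('side','s50')
i=load('s50')['color'][170:270,190:300,::-1];cv2.imwrite('pics/s50z.png',cv2.resize(i,(660,600),interpolation=cv2.INTER_CUBIC))
```

```text
pos [0.4439 0.1495 0.0407] board [-230.9   84. ] jaw -48.71 F [ 1.  -0.6 -0.6] w 28.0 t 73.9
```

View pics/w50.png

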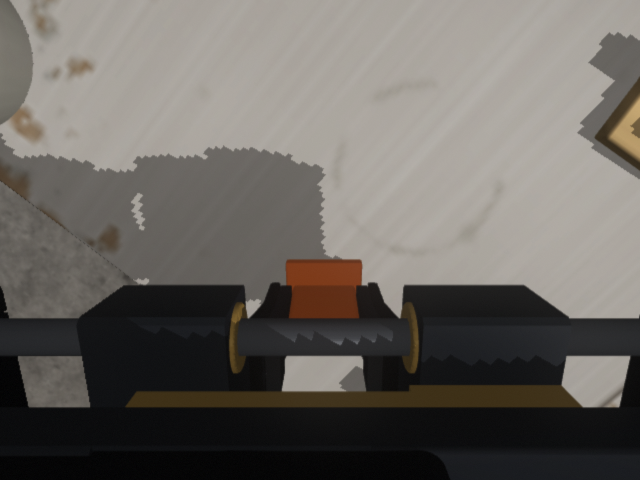

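View pics/s50z.png

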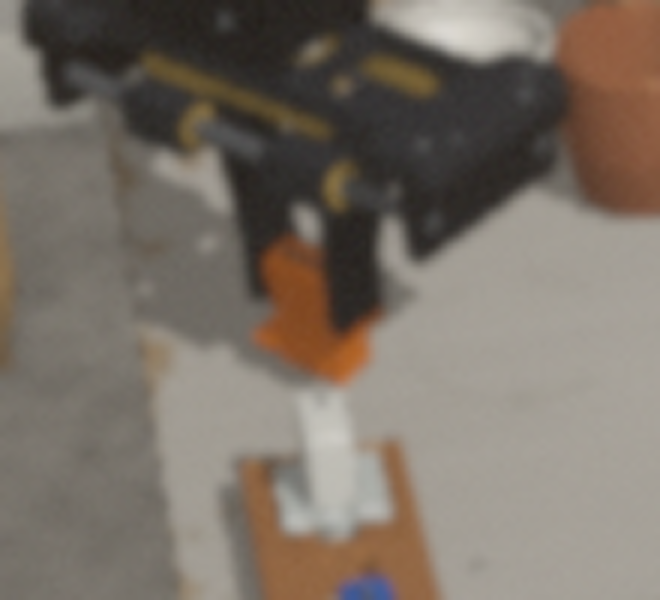

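Call:
{"name": "drive_tool", "arguments": {
  "moves": "0 0 -0.001 0 0.8;0 0 -0.001 0 0.8;0 0 0 0 0.8"
}}

```text
time: 74.38
ee_pos: [0.4441, 0.1496, 0.039]
eef_rot: [0.662, 0.249, -0.661, 0.249]
ft_force: [1.6, 0.7, 3.1]
width: 0.0276
```

Call:
{"name": "drive_tool", "arguments": {
  "moves": "0.0015 0.0013 -0.0005 0 0.8;0.0015 0.0013 0 0 0.8;0 0 0 0 0.8"
}}

```text
time: 74.75
ee_pos: [0.4468, 0.1519, 0.0381]
eef_rot: [-0.662, -0.249, 0.662, -0.249]
ft_force: [0.6, 0.8, -0.1]
width: 0.0281
```

Run:
```python
from h import *
st('w51');snap('side','s51')
i=load('s51')['color'][170:270,190:300,::-1];cv2.imwrite('pics/s51z.png',cv2.resize(i,(660,600),interpolation=cv2.INTER_CUBIC))
```

```text
pos [0.4468 0.1519 0.0381] board [-227.7   86. ] jaw -48.71 F [ 0.6  0.8 -0.1] w 28.1 t 74.8
```

View pics/s51z.png

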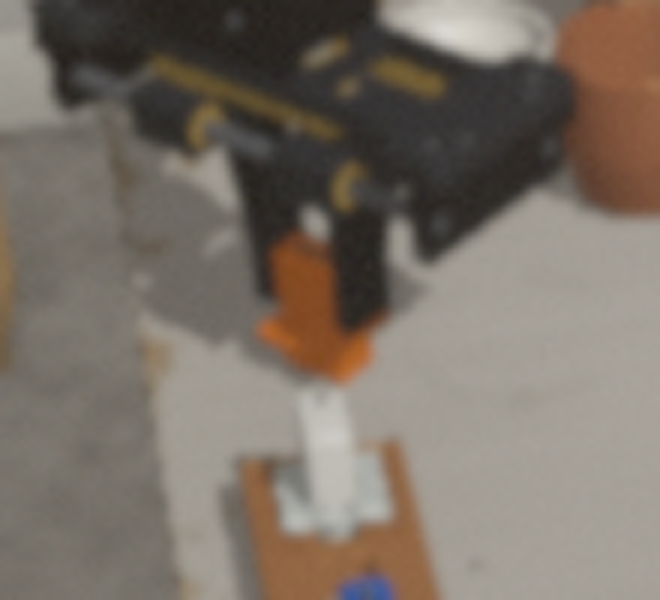

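Call:
{"name": "drive_tool", "arguments": {
  "moves": "0 0 -0.0005 0 0.8;0 0 0 0 0.64;0 0 0 0 0.6;0 0 0 0 0.55;0 0 0 0 0.5;0 0 0 0 0.5"
}}

```text
time: 75.6
ee_pos: [0.4469, 0.152, 0.0378]
eef_rot: [0.662, 0.249, -0.662, 0.249]
ft_force: [0.2, 0.5, -0.6]
width: 0.0429
```

Run:
```python
from h import *
st('w52');snap('side','s52')
i=load('s52')['color'][170:270,190:300,::-1];cv2.imwrite('pics/s52z.png',cv2.resize(i,(660,600),interpolation=cv2.INTER_CUBIC))
```

```text
pos [0.4469 0.152  0.0378] board [-227.6   86. ] jaw -48.71 F [ 0.2  0.5 -0.6] w 42.9 t 75.6
```

View pics/s52z.png

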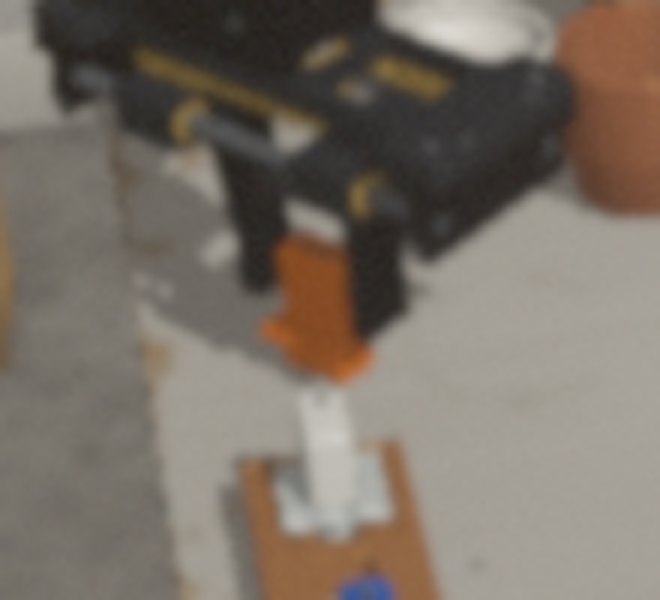

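View pics/w52.png

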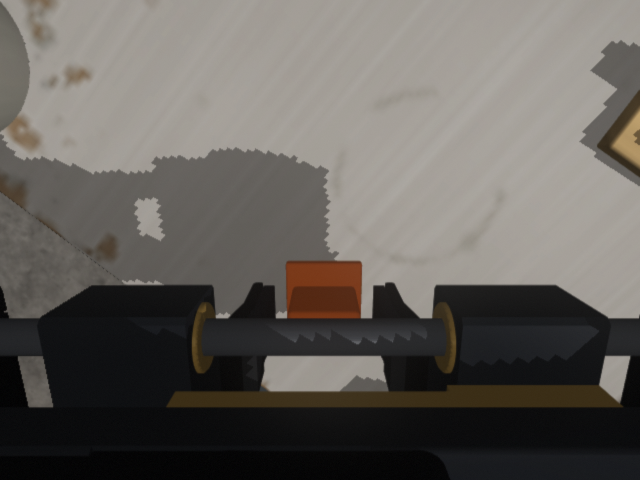

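It stands free. Rise straight up and check the whole scene.

Call:
{"name": "drive_tool", "arguments": {
  "moves": "0 0 0.02 0 0.5;0 0 0.03 0 0.5;0 0 0.04 0 0.5;-0.01 -0.03 0.05 0 0.5;0 -0.03 0.03 0 0.5;0 0 0 0 0.5"
}}

```text
time: 76.45
ee_pos: [0.4382, 0.0899, 0.2098]
eef_rot: [0.663, 0.247, -0.661, 0.249]
ft_force: [-0.2, -0.0, -0.2]
width: 0.0434
```

Run:
```python
from h import *
st('w53');snap('side','s53');snap('top','t53')
```

```text
pos [0.4382 0.0899 0.2098] board [-246.8   26.4] jaw -48.95 F [-0.2 -0.  -0.2] w 43.4 t 76.5
```

View pics/w53.png

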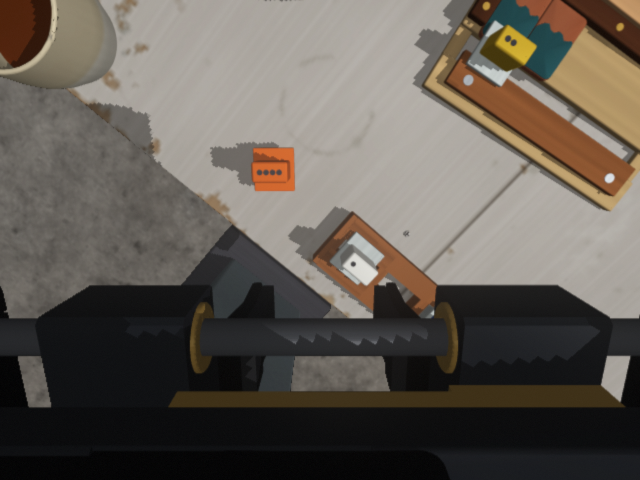

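View pics/s53.png

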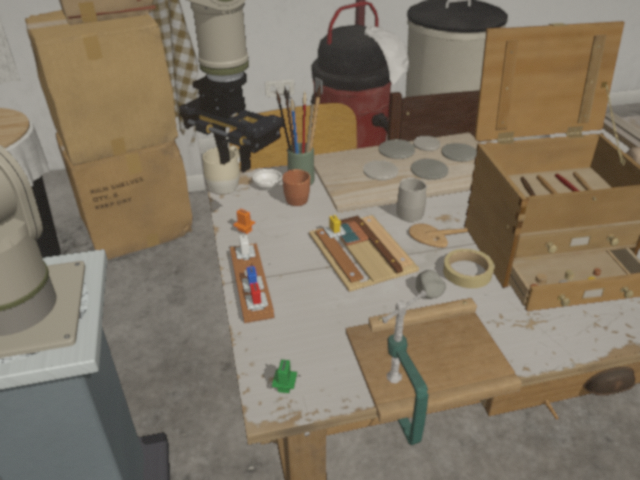

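Run:
```python
from h import *
c=load('w53');a,b=ray(c,258.5,172.5,.051)*1000,ray(c,280,172.5,.051)*1000
print((a+b)/2,np.degrees(np.arctan2((b-a)[1],(b-a)[0]))%180)
```

```text
[446.79025695 152.59393684  51.        ] 131.03957304016336
```

Call:
{"name": "drive_tool", "arguments": {
  "moves": "0.03 -0.02 0 -8 0.5;0.03 -0.02 0 -8 0.5;0.03 -0.01 -0.01 -8 0.5;0.03 0 -0.02 -7 0.5;0.01 0 -0.02 0 0.5;0 0 0 0 0.5"
}}

```text
time: 77.35
ee_pos: [0.5656, 0.0436, 0.155]
eef_rot: [-0.702, -0.065, 0.706, -0.063]
ft_force: [-0.7, 0.0, 0.1]
width: 0.0434
```

Run:
```python
from h import *
st('w54')
i=load('w54')['color'][0:230,150:480,::-1];cv2.imwrite('pics/w54z.png',cv2.resize(i,(792,552),interpolation=cv2.INTER_CUBIC))
```

```text
pos [0.5656 0.0436 0.155 ] board [-129.1  -41.1] jaw -79.57 F [-0.7  0.   0.1] w 43.4 t 77.3
```

View pics/w54z.png

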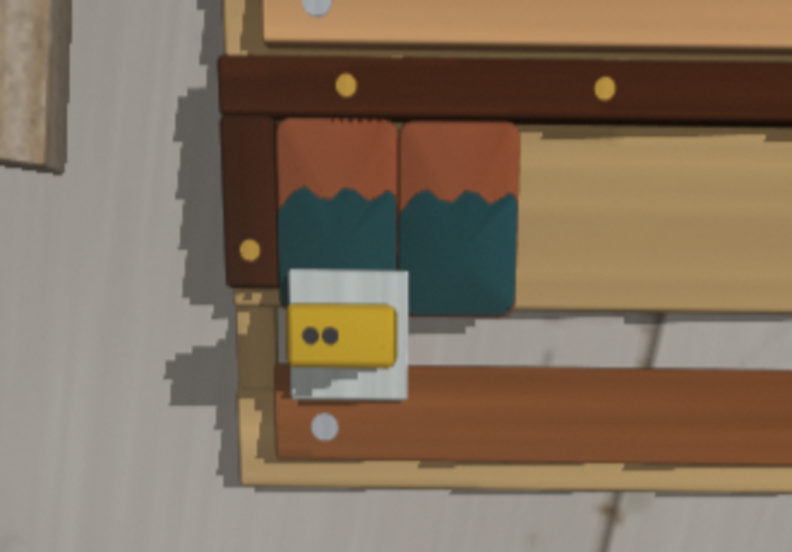

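Run:
```python
from h import *
st(); print(ticket.close_job())
```

```text
pos [0.5659 0.0435 0.1565] board [-128.8  -41.2] jaw -79.58 F [-1.1  0.2  0.4] w 43.8 t 77.4
the job is handed in; nothing more can be done
None
```

The job is handed in at 77 s: both tiles are in the corner row and the 12 mm (yellow) gauge is seated in the gap. Along the way I knocked over the orange look-alike and stood it back up.

- **Tiles:** I found two, both blue-green, and saw no third. Each was pressed to about 11–12 N against the back fence, then the row was pushed to about 5–6 N toward the side fence. The last picture shows them square, touching each other, and flush.
- **Gap:** It measures about 14.5 mm in the picture. The 8 mm gauge went fully in, then the 12 mm. The 16 mm stopped about 15 mm high at about 13 N, so I did not try the 20 mm. That agrees with the measured gap.
- **Rack:** After the trials the 8, 16 and 20 mm gauges were seen in their own slots.
- **Orange look-alike:** The second tile lay against it, and lifting the tile tipped it over. I gripped it, stood it up, and put it back within about 5 mm and 3° of where it was. You asked for it to be left alone, so this is a lapse.
- **Second tile:** My first grip on it slipped: the fingers climbed onto it and the wrist force reached 33 N. I dragged it clear of the cup and gripped it again.
- **Bystanders:** I did not knowingly touch the cup, dish or clay lump. I saw no change in them but did not measure their positions.

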